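# Lock the safety cap and load the jar on the shaker

### The job

The cream chemical jar's red push-and-turn safety cap is only resting on it. Set the jar, upright and gently, into the walled nest of the shaker's pulled-out tray, where it cannot turn; then press the cap firmly down and turn it clockwise until it stops and locks, with its white arrows at the red dots. Last, slide the tray gently and fully home against the shaker's end stop, and leave the other things on the bench where they are.

Things in the scene. Friction and masses are not known exactly. Their poses are not given: they have to be found in the camera images.
- shaker: White bench shaker, fixed: housing 200 (x) x 220 (y) x 58 mm, on it an aluminium platform with its top 72 mm above the bench. Origin: centre of its underside on the bench, z up; its own -x is the front (display, knob), where the tray comes out. Two steel C rails, 11.5 mm high, run along its x on the platform at y = +-76 mm; their lips hold the tray down.
- tray: Dark blue loose tray, 0.45 kg: plate 170 (x) x 150 (y) x 6 mm in the shaker's rails (1 mm play a side), walled nest on it, steel arch handle at its front. Origin: centre of the plate's underside. It slides along the shaker's x on the platform; pulled out 60 to 80 mm towards the shaker's -x at the start.
- nest (a point): Centre of the nest's floor on the tray (top of the plate, 25 mm behind the tray's origin, 6 mm above its underside). The nest is open at the top, 65 mm along the tray's x and 89 mm along its y inside, walls 4 mm thick and 18 mm high. Axes as the tray's.
- tray_handle (a point): Middle of the top bar of the tray's steel arch handle: a round bar 10 mm thick that runs 60 mm along the tray's y, its axis 42 mm above the tray's underside (114 mm above the bench), free underneath; 110 mm in front of the tray's origin.
- jar: Cream flat-sided jar, loose, 0.27 to 0.5 kg, 60 (x) x 84 (y) mm; sides flat up to 78 mm, shoulder at 85 mm, then a 36 mm wide neck with three lugs up to 105.5 mm. Blank labels with a yellow bar on its two broad faces (its +-x faces). Fits the nest either way round. The loose cap cannot carry it. Origin: centre of its underside, z up.
- cap: Red ribbed safety cap, loose, about 57 g, 27 mm high: lower skirt 56 mm wide and 12 mm high, above it a ribbed grip 50 mm wide and 15 mm high. Origin: centre of its lower rim, z up. At the start it rests loosely on the jar's neck, its rim 94 mm and its top 121 mm above the jar's underside.
- cap_arrow (a point): One of the cap's three white arrow marks (the others 120 degrees on), on the skirt's upper edge at the cap's own +y, 28 mm from its axis. At the start it stands about 56 degrees anticlockwise of red dot 1; any arrow may meet any dot when locked, all three then match.
- lock_dot_1 (a point): First red dot on the jar's shoulder, 31.5 mm from the axis at the jar's own +y (5 mm wide).
- lock_dot_2 (a point): Second red dot, 120 degrees anticlockwise of the first, seen from above.
- lock_dot_3 (a point): Third red dot, 240 degrees anticlockwise of the first, seen from above.
- buffer_bottle: Bystander: small clear bottle with a blue cap, 56 mm wide, 115 mm tall; origin at its underside.
- bench_timer: Bystander: white bench timer with blue buttons, 67 x 63 x 18 mm; origin at its underside.
- blue_marker: Bystander: white marker pen with a blue cap, 138 mm long, 14 mm thick, lying along its own y; origin at its underside.
- white_tape: Bystander: roll of white tape, 68 mm wide, 19 mm high; origin at its underside.
- end_stop (a point): Middle of the face of the end stop's bumpers, 85 mm behind the shaker's origin. Fully home the tray's rear edge touches it: tray origin at x = 0, y = 0, z = 72 mm in the shaker's frame. Over the last 25 mm two sprung balls in the rails rub on the tray's edges and snap into notches as it gets home: pushing takes about 3 to 8 N there, 1 to 4 N before; it slides easily on the smooth rails.
- cap_top (a point): Centre of the cap's top, 27 mm above its rim. A spring holds the resting cap up, and so it is blocked from turning. Pressed down 7 to 9 mm from there (8 to 15 N, 9 mm is the bottom) it turns clockwise, seen from above, by about 56 degrees (45 to 68) to a stop. Let up, it rises into the lock (rim 92.5 mm above the jar's underside) and can neither be lifted nor turned.
- microscope: Fixed stereo microscope at the left of the bench, cream base about 0.3 m deep and 0.22 m wide, its head about 0.4 m tall: an obstacle to steer clear of. Origin at its underside.
Things that resemble listed ones, but are neither listed nor needed, are in the scene too. What is meant by the cap is not blue, and is the smaller of those in its own colour.

How it is judged (in metres and radians):
On the way, in this order (a step that is already met when the one before it is completed fails the run):
1. the jar stands upright in the tray's nest, the cap on it (horizontal distance between jar and nest below 0.006 m and z of jar in the frame of nest below 0.003 m and angle between jar's own z axis and vertical below 0.08 rad and horizontal distance between cap and jar below 0.008 m), for 0.2 s.
2. the cap is locked on the jar in the nest (horizontal distance between jar and nest below 0.006 m and z of jar in the frame of nest below 0.003 m and angle between jar's own z axis and vertical below 0.08 rad and (horizontal distance between cap_arrow and lock_dot_1 below 0.006 m or horizontal distance between cap_arrow and lock_dot_2 below 0.006 m or horizontal distance between cap_arrow and lock_dot_3 below 0.006 m) and z of cap in the frame of jar between 0.0905 and 0.0938 m and angle between the z axis of cap and the z axis of jar, either way round below 0.08 rad), for 0.2 s.
3. the tray is home in the shaker (x of tray in the frame of shaker above -0.004 m and z of tray in the frame of shaker below 0.076 m), for 0.2 s.
At the end, for the whole second after the job is handed in: The tray is home (within 4 mm of the end stop); the jar stands upright on the floor of the nest, within 6 mm of its centre; the cap is locked: an arrow within 6 mm of a red dot seen from above, its rim 90.5 to 93.8 mm above the jar's underside, square on the neck; all at rest (all of step 2 and all of step 3 and linear speed of each of tray, jar below 0.02 m/s); the robot touches nothing.
It fails at once if a bystander object is moved by more than 3 cm (distance of any of buffer_bottle, bench_timer, blue_marker, white_tape from where it was at the start of the episode above 0.03 m).
It fails at once if the jar is tipped by more than about 30 degrees (angle between jar's own z axis and vertical above 0.5 rad).
It fails at once if the jar is dropped or slammed into the tray, or the tray against the stop (over 80 N) (contact force between jar and tray above 80 N or contact force between tray and shaker above 80 N).
It also fails if it takes over 58 s, if anything falls off the work surface, if the arm or the gripper's body presses on something with over 40 N, if the wrist force passes 120 N, or if a joint passes its speed limit or range.

### The arm

A 6-joint arm with a two-finger parallel gripper is mounted at the origin on a cart in front of the work surface, level with it; the furniture and walls round the work are solid. World frame = base frame: x ahead of the robot, y to its left, z up, the work surface at z = 0. Lengths are in mm, angles in rad, forces in N, time in s.
With the tool pointing down it reaches from about 400 to 925 mm from the base axis. Payload 12.5 kg.
Tool frame: the origin (TCP) lies midway between the tips of the shut fingers; the grasp point (between the pads) lies env.grasp_offset behind it (env.grasp_offset is the distance from the TCP to the grasp point, in mm); x points along the fingers, y is the direction in which the jaws open and shut, and the axes are right-handed (so a half turn about x gives the same grasp; the last joint's range is limited). The gripper opens to 95 mm and grips with 3 to 60 N. Pads are 20 mm wide; open, the fingers measure 119 mm over their backs; the gripper's body (75 mm by 180 mm) begins 59 mm behind the grasp point.
Start: joints at [-1.385, 0.491, 1.559, -0, 1.092, -0.106], TCP at [179.821, -598.591, 214.661] pointing down, gripper open.
Joint ranges: [-3.1, 3.1], [-0.84, 2.19], [0.05, 2.79], [-1.13, 4.28], [0.06, 2.93], [-2.69, 2.69]. Speed limits (rad/s): [2.22, 2.22, 2.79, 3.14, 3.14, 3.14].

### API

Orientations are given as [roll, pitch, yaw] about the fixed x, y, z axes, in that order (R = Rz(yaw) Ry(pitch) Rx(roll)).
In Python, from cell import env gives the robot as it stands.
- The arm moves only by the tool apply_moves, never from a script. Its arguments are lists of equal length, an entry for each row: "offset": the shift along the world's x, y, z in units of 25 mm (1.0 is 25 mm), a list of three; "yaw": the turn about the world's z in units of 6 degrees (1.0 is 6 degrees); "jaw": the closure, from -1 (fully open) to 1 (shut), so that 0 is half open. A call has 1 to 20 rows; each row is the pose to reach, as a shift and turn from the pose measured when the call began; what a row does not reach only later rows make up. A row lasts 1/8 s, in which the tool goes at most 62.5 mm and 10.7 degrees, less where a joint would pass 70% of its speed; a pose out of reach is approached as far as the arm can. A call with a gripper value outside its range is refused whole. The fingers move at their own pace and stop on an object; the grip force is fixed at half the most. Time passes only in rows, so rows that repeat a pose let the fingers close. It gives the time, the measured TCP pose, the force and the opening at its end, in the units of the state.
- env.state(): the state, without advancing time (a new reading comes with each control period).
- env.read_camera(name): name is "side" or "top"; returns a dict with "frame" (480x640x3 uint8, red, green, blue), "fx", "fy", "cx", "cy" (pixels), "xyz" and "rotation" of the camera in the world. Camera axes: x right, y down, z forward; pixel columns grow to the right and rows downward; lengths in mm; the calibration is good to about 2 mm. A picture is of the moment at which its call begins. There is no depth.
- env.job_done(): hands the job in, once; it reports no verdict.
The state is a dict: "t": time; "joints": joint angles; "qvel": joint speeds; "tau": joint torques, N m; "eef_pos": TCP position; "tcp_rot": TCP orientation; "ft_force": force on the tool from outside, world axes, zero at the start; "moment": the same for the moment, N m; "opening": opening from 0.0 (shut) to 1.0 (fully open).
Only numpy, scipy, OpenCV 4.12 (cv2) and the standard library are available. Lean on these libraries where they do the work, as an engineer would, in place of code of your own. Each camera call takes 0.05 s, during which the arm holds its last target.

## Working session

There is one attempt and no reset: what is moved stays moved. The work goes in short steps, Python scripts to look and compute and a tool call to move; the robot and the scene stay as the last step left them, time stands still between calls to the robot, and variables do not carry over. Pictures are saved under pics/ and viewed, and the job is handed in when it is done.

Besides the shell and the picture viewer there is one more tool, called after "Call:" as name(argument=value, ...) on one line, values as JSON. apply_moves: Moves the arm, as the interface text tells. Its arguments: {"type":"object","properties":{"offset":{"type":"array"},"yaw":{"type":"array"},"jaw":{"type":"array"}},"required":["offset","yaw","jaw"]}

```bash
mkdir -p pics; ls; python3 - <<'E'
from cell import env
import cv2
print(env.state()); print(env.grasp_offset)
for n in ("side","top"):
    c=env.read_camera(n)
    cv2.imwrite(f"pics/{n}0.png",c["frame"][:,:,::-1])
    print(n,{k:v for k,v in c.items() if k!="frame"})
E
```

```text
pics
{'t': 0.0, 'joints': array([-1.38462192e+00,  4.91574525e-01,  1.55944175e+00, -1.55399323e-05,
        1.09167191e+00, -1.05580190e-01]), 'qvel': array([-0.00128521, -0.0006863 ,  0.0009838 , -0.00217377, -0.00045568,
       -0.0002493 ]), 'tau': array([-2.92660872e-03, -6.12653732e+01, -2.58177173e+01,  6.92073698e-02,
        4.82775585e-02, -9.58350097e-05]), 'eef_pos': array([ 179.7573792 , -598.34888416,  214.05509289]), 'tcp_rot': array([-1.66379681,  1.5697007 ,  1.7695576 ]), 'ft_force': array([ 0.81118912,  0.67933394, -0.49143522]), 'moment': array([ 0.00352584,  0.04159159, -0.03882219]), 'opening': 0.9985104195840296}
18.8
side {'fx': 574.6901199416388, 'fy': 574.6901199416388, 'cx': 323.08757253071514, 'cy': 245.37999345995314, 'xyz': array([  623.13572443, -1624.07719732,  1176.70088384]), 'rotation': array([-2.11015341,  0.01543125,  0.03148539])}
top {'fx': 578.1952511511911, 'fy': 578.1952511511911, 'cx': 320.76207542012224, 'cy': 244.986482299088, 'xyz': array([ 412.5668126 ,  129.49590777, 1650.90968101]), 'rotation': array([-3.05716519, -0.00358503, -1.56777293])}
```

View pics/side0.png

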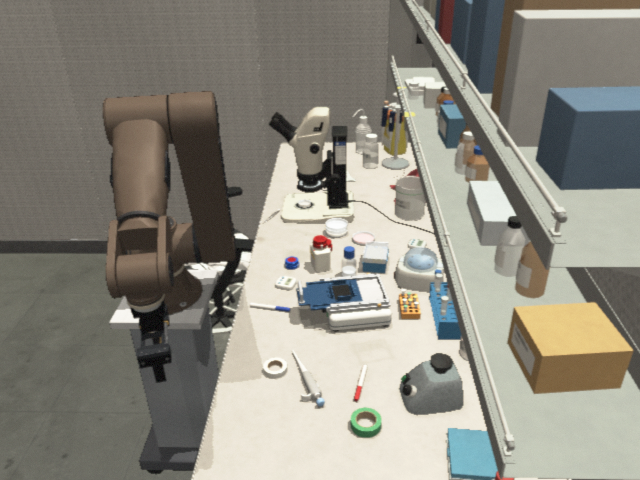

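View pics/top0.png

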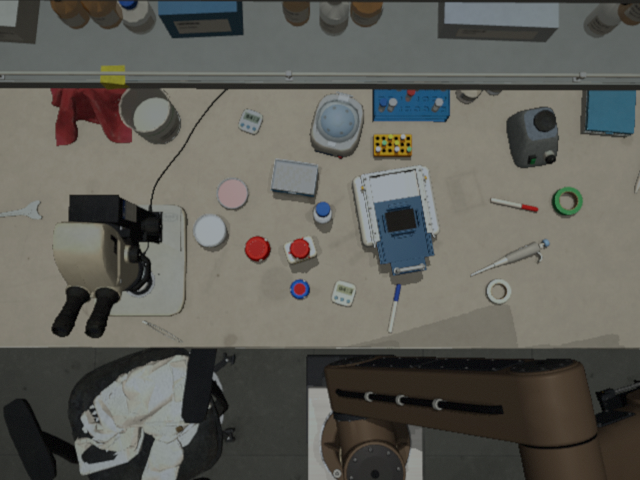

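```bash
cat > h.py <<'E'
import numpy as np, cv2
from scipy.spatial.transform import Rotation as Ro
from cell import env
def cam(n,save=None):
    c=env.read_camera(n); c["R"]=Ro.from_euler("xyz",c["rotation"]).as_matrix()
    if save: cv2.imwrite(save,c["frame"][:,:,::-1])
    return c
def proj(c,p):
    q=(np.atleast_2d(p)-c["xyz"])@c["R"]
    return np.c_[c["fx"]*q[:,0]/q[:,2]+c["cx"],c["fy"]*q[:,1]/q[:,2]+c["cy"]]
def ray(c,uv):
    d=c["R"]@np.array([(uv[0]-c["cx"])/c["fx"],(uv[1]-c["cy"])/c["fy"],1.]); return d/np.linalg.norm(d)
def onz(c,uv,z):
    d=ray(c,uv); return c["xyz"]+d*(z-c["xyz"][2])/d[2]
def tri(c1,u1,c2,u2):
    d1,d2=ray(c1,u1),ray(c2,u2)
    A=np.c_[d1,-d2]; s=np.linalg.lstsq(A,c2["xyz"]-c1["xyz"],rcond=None)[0]
    a,b=c1["xyz"]+s[0]*d1,c2["xyz"]+s[1]*d2
    return (a+b)/2,np.linalg.norm(a-b)
def crop(c,x0,y0,w,h,k,path):
    f=c["frame"][y0:y0+h,x0:x0+w,::-1]
    cv2.imwrite(path,cv2.resize(f,None,fx=k,fy=k,interpolation=cv2.INTER_CUBIC))
E
python3 - <<'E'
from h import *
t=cam("top");s=cam("side")
crop(t,230,220,100,75,8,"pics/tj.png")
crop(t,340,155,110,140,4,"pics/tt.png")
crop(s,280,220,130,110,6,"pics/sj.png")
E
```

```text
(no output)
```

View pics/tj.png

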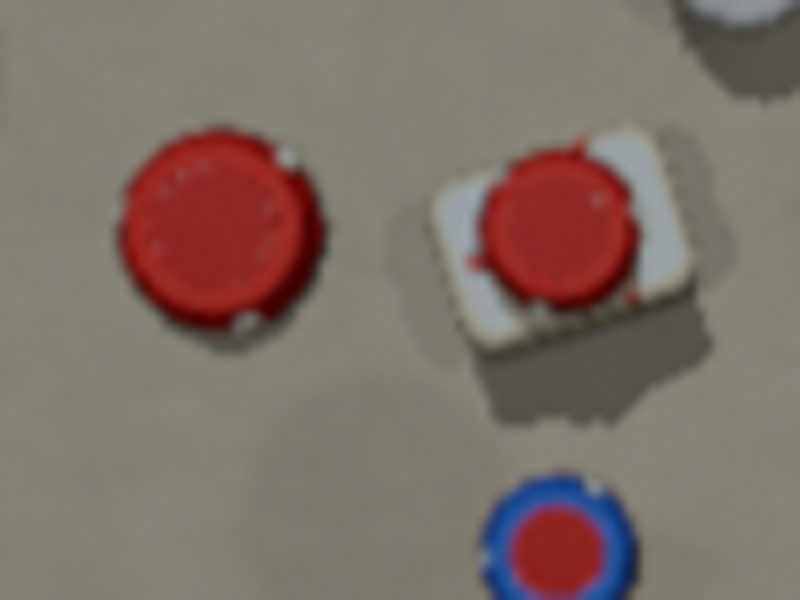

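View pics/tt.png

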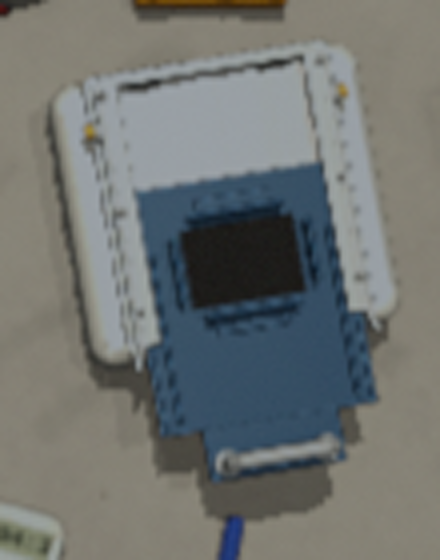

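View pics/sj.png

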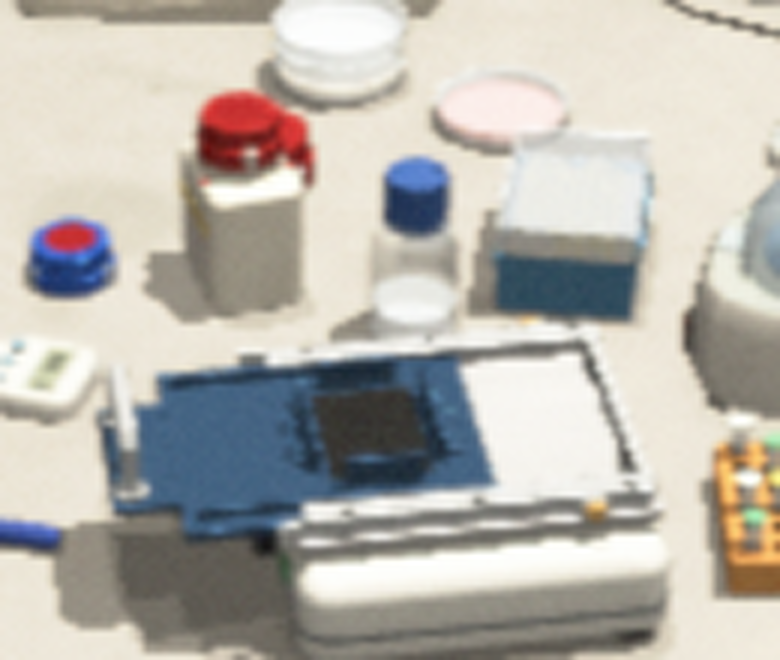

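```bash
cat >> h.py <<'E'
def circ(p,r,n=48):
    a=np.linspace(0,2*np.pi,n); return np.c_[p[0]+r*np.cos(a),p[1]+r*np.sin(a),np.full(n,p[2])]
def box(x,y,z,yaw,lx,ly,ox=0,oy=0):
    c,s=np.cos(yaw),np.sin(yaw)
    q=np.array([[ox+i*lx/2,oy+j*ly/2] for i,j in((-1,-1),(1,-1),(1,1),(-1,1),(-1,-1))])
    return np.c_[x+c*q[:,0]-s*q[:,1],y+s*q[:,0]+c*q[:,1],np.full(5,z)]
def overlay(c,curves,x0,y0,w,h,k,path):
    f=cv2.resize(c["frame"][y0:y0+h,x0:x0+w,::-1],None,fx=k,fy=k,interpolation=cv2.INTER_CUBIC)
    for p,col in curves:
        u=((proj(c,p)-[x0,y0]+0.5)*k-0.5)
        cv2.polylines(f,[np.round(u).astype(int)],False,col,1,cv2.LINE_AA)
    cv2.imwrite(path,f)
E
python3 - <<'E'
from h import *
print(Ro.from_euler("xyz",env.state()["tcp_rot"]).as_matrix().round(3))
t=cam("top");s=cam("side")
P=lambda x,y,k,x0,y0:((x+.5)/k+x0-.5,(y+.5)/k+y0-.5)
# dots in top crop at z=85
for d in((580,145),(475,262),(632,297)): print("dot",onz(t,P(*d,8,230,220),85).round(1))
for d in((435,195),(640,125),(690,270),(485,350)): print("cor",onz(t,P(*d,8,230,220),80).round(1))
print("captop tri",tri(t,P(558,225,8,230,220),s,P(243,113,6,280,220)))
# other: handle ends, tray corners, shaker corners
for nm,d,z in(("hL",(228,460),114),("hR",(335,445),114),("trL",(136,190),78),("trR",(322,163),78),("nest0",(180,243),82),("nest",(300,213),82),("n",(307,290),82),("n",(190,307),82)): print(nm,onz(t,P(*d,4,340,155),z).round(1))
print("handle mid tri",tri(t,P(281,452,4,340,155),s,P(125,425,6,280,220)))
E
```

```text
[[-0.     0.288 -0.958]
 [ 0.001 -0.958 -0.288]
 [-1.    -0.001 -0.   ]]
dot [564.9 175.2  85. ]
dot [524.9 210.6  85. ]
dot [513.1 157.3  85. ]
cor [548.1 224.7  80. ]
cor [572.3 154.9  80. ]
cor [522.7 137.7  80. ]
cor [495.2 207.2  80. ]
captop tri (array([536.74665801, 181.42061479, 124.46140149]), np.float64(4.703689192274663))
hL [477.6 -77.6 114. ]
hR [ 487.8 -148.9  114. ]
trL [664.4 -20.7  78. ]
trR [ 683.6 -148.8   78. ]
nest0 [627.2 -50.2  82. ]
nest [ 648.3 -132.6   82. ]
n [ 595.2 -136.8   82. ]
n [583.2 -56.8  82. ]
handle mid tri (array([ 484.73171936, -114.45814638,  103.09892847]), np.float64(2.4795717995813122))
```

```bash
cat > ov.py <<'E'
from h import *
import sys
def go(jar,jyaw,shk,syaw,pull,tag):
    t=cam("top");s=cam("side")
    x,y=jar
    J=[(box(x,y,0,jyaw,60,84),(0,255,0)),(box(x,y,78,jyaw,60,84),(0,255,0)),(circ((x,y,121),25),(255,255,0)),(circ((x,y,94),28),(255,0,255))]
    for k in range(3):
        a=jyaw+np.pi/2+k*2*np.pi/3; J.append((circ((x+31.5*np.cos(a),y+31.5*np.sin(a),85),2.5),(255,255,255)))
    X,Y=shk;G=(0,255,0)
    S=[(box(X,Y,58,syaw,200,220),G),(box(X,Y,78,syaw,170,150,ox=-pull),(0,255,255)),
       (box(X,Y,96,syaw,65,89,ox=-pull+25),(0,0,255)),(box(X,Y,78,syaw,65,89,ox=-pull+25),(255,0,255)),
       (box(X,Y,119,syaw,10,60,ox=-pull-110),(255,255,0)),(box(X,Y,83.5,syaw,170,1,oy=76),(0,128,255)),(box(X,Y,83.5,syaw,170,1,oy=-76),(0,128,255))]
    overlay(t,J,270,225,60,45,12,f"pics/tj{tag}.png"); overlay(s,J,295,225,50,50,12,f"pics/sj{tag}.png")
    overlay(t,S,340,155,110,140,4,f"pics/tt{tag}.png"); overlay(s,S,290,265,110,70,7,f"pics/st{tag}.png")
    a=[cv2.imread(f"pics/{n}{tag}.png") for n in("tj","sj","tt","st")]
    def row(p,q,w):
        h=560
        return np.hstack([cv2.resize(p,(int(p.shape[1]*h/p.shape[0]),h)),cv2.resize(q,(int(q.shape[1]*h/q.shape[0]),h))])
    for n,(p,q) in(("J",a[:2]),("S",a[2:])):
        r=row(p,q,0);
        r=cv2.resize(r,None,fx=800/r.shape[1],fy=800/r.shape[1]) if n=="X" else r
        cv2.imwrite(f"pics/{n}{tag}.png",r[:, :])
if __name__=="__main__":
    v=[float(q) for q in sys.argv[1:8]]
    go(v[:2],np.radians(v[2]),v[3:5],np.radians(v[5]),v[6],sys.argv[8])
E
python3 ov.py 534.5 181 19.5 660 -90 9.5 70 a
```

```text
(no output)
```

View pics/tja.png

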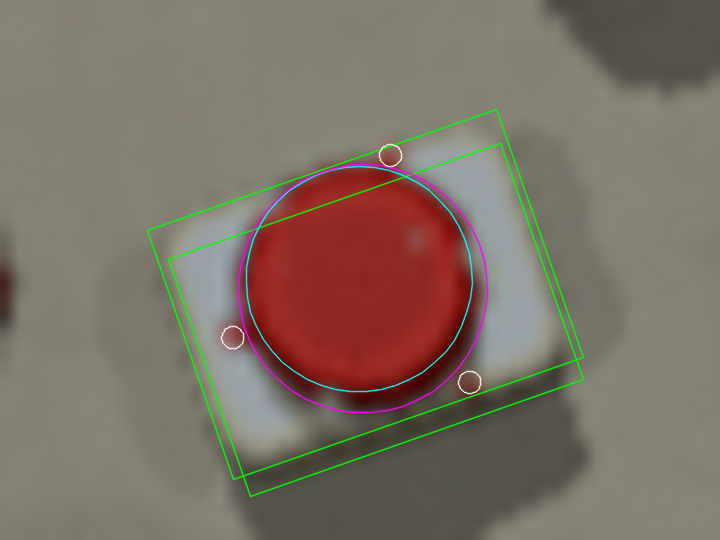

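View pics/sja.png

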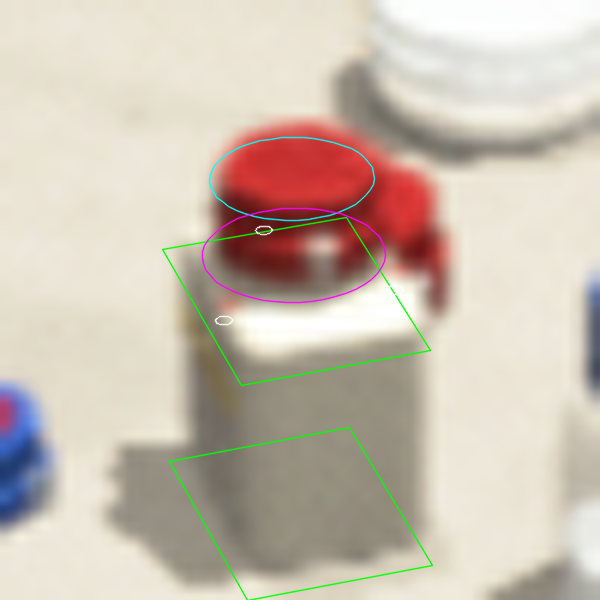

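View pics/tta.png

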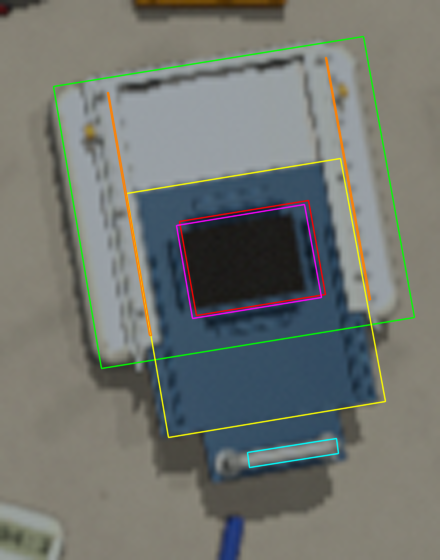

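View pics/sta.png

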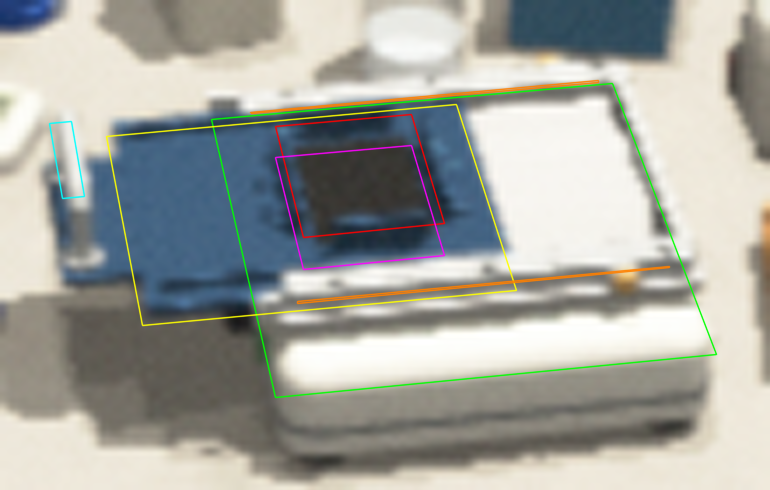

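```bash
python3 - <<'E'
from h import *
t=cam("top");s=cam("side")
crop(t,375,190,65,90,9,"pics/tz.png")
crop(s,295,270,105,65,7,"pics/sz.png")
E
```

```text
(no output)
```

View pics/tz.png

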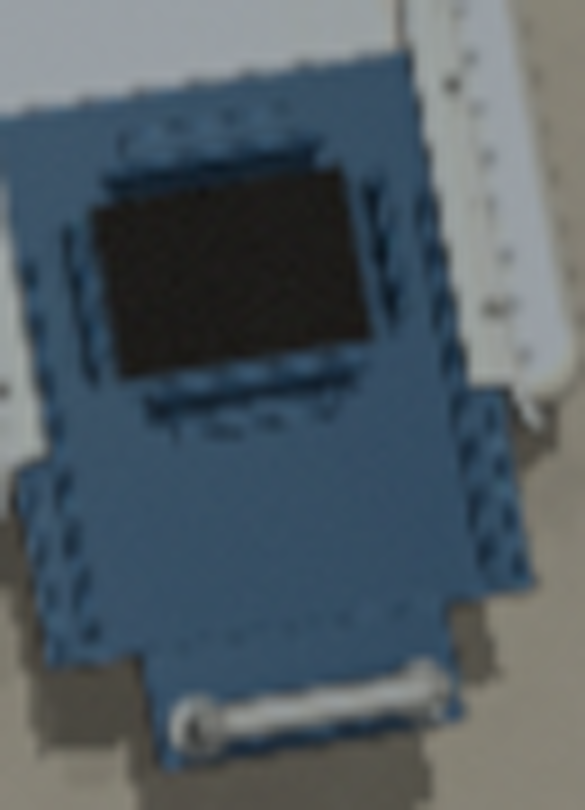

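View pics/sz.png

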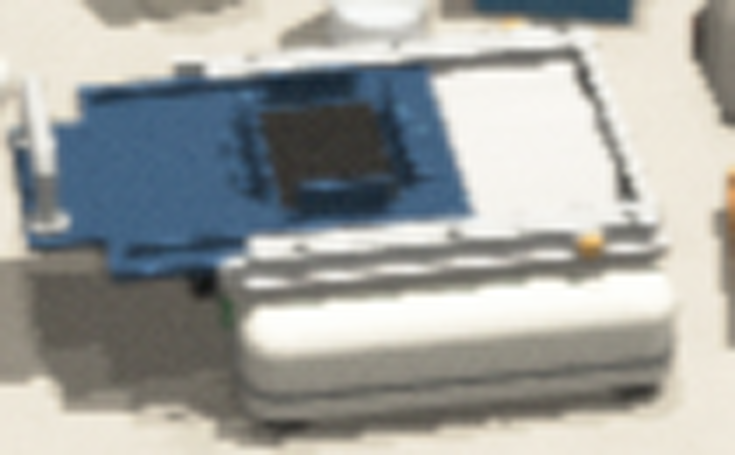

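```bash
python3 - <<'E'
from h import *
from scipy.optimize import least_squares
t=cam("top");s=cam("side")
P=lambda x,y,k,x0,y0:np.array([(x+.5)/k+x0-.5,(y+.5)/k+y0-.5])
loc=np.array([[-85,75,78],[-85,-75,78],[25,0,78],[-110,22,116],[-110,-22,116],[85,0,78]])
T=np.array([P(*p,9,375,190) for p in((47,665),(535,585),(233,273.5),(232,720),(408,692),(212,82))])
# side: front far corner, front near corner, mat center
locs=np.array([[-85,75,78],[-85,-75,78],[25,0,78],[-110,0,117]])
S=np.array([P(*p,7,295,270) for p in((80,88),(112,275),(328,155),(38,125))])
def W(v,l):
    c,s_=np.cos(v[2]),np.sin(v[2]); return np.c_[v[0]+c*l[:,0]-s_*l[:,1],v[1]+s_*l[:,0]+c*l[:,1],l[:,2]]
f=lambda v:(proj(t,W(v,loc))-T)*[1,1]
sc=np.array([1,1,.01])
r=least_squares(lambda v:f(v*sc).ravel(),[600,-100,17]);v=r.x*sc
print("top",v,np.degrees(v[2]));print(f(v).round(2))
print("side resid",(proj(s,W(v,locs))-S).round(2))
d=np.array([0,0]);g=W(v,np.array([[25,0,78],[-110,0,114]]));print(g)
E
```

```text
top [ 5.91134284e+02 -9.82672346e+01  1.43608826e-01] 8.22817965706318
[[-0.16 -0.18]
 [-0.02  1.02]
 [ 0.26 -0.2 ]
 [ 1.91 -0.53]
 [-1.29  0.26]
 [-0.72 -0.37]]
side resid [[-0.73  0.9 ]
 [-1.22  1.2 ]
 [-0.62  1.73]
 [-0.88 -0.61]]
[[ 615.87693309  -94.68934172   78.        ]
 [ 482.26662818 -114.00996336  114.        ]]
```

Call:
apply_moves(offset=[[1,2,0.3],[2.5,3.8,0.6],[4,5.6,0.6],[5.5,7.5,0.6],[7,9.4,0.6],[8.5,11.5,0.6],[10,13.6,0.6],[11,15.8,0.6],[11.6,18,0.6],[12.2,20.3,0.6],[12.8,22.6,0.6],[13.3,24.9,0.6],[13.7,27.2,0.6],[14,29.4,0.6],[14.2,31.2,0.6],[14.2,31.2,0.6],[14.2,31.2,0.6]], yaw=[0,0,0,0,0,0,0,0,0,0,0.1,0.2,0.3,0.4,0.46,0.46,0.46], jaw=[-1,-1,-1,-1,-1,-1,-1,-1,-1,-1,-1,-1,-1,-1,-1,-1,-1])

```text
t: 2.72
eef_pos: [534.7, 181.1, 229.6]
tcp_rot: [0.64, 1.57, -2.161]
ft_force: [-0.2, -0.6, 0.5]
opening: 0.996
```

```bash
python3 - <<'E'
from h import *
t=cam("top","pics/t1.png");s=cam("side","pics/s1.png")
st=env.state();print(st)
R=Ro.from_euler("xyz",st["tcp_rot"]).as_matrix();print(R.round(3),np.degrees(np.arctan2(R[1,1],R[0,1])))
print(proj(t,st["eef_pos"]),proj(s,st["eef_pos"]))
crop(t,250,190,110,110,7,"pics/t1c.png");crop(s,270,180,110,110,7,"pics/s1c.png")
E
```

```text
{'t': 2.825, 'joints': array([ 2.08521506e-01,  3.89348481e-01,  1.69060390e+00, -2.35247394e-04,
        1.06167893e+00,  1.44055681e+00]), 'qvel': array([-0.00501989, -0.00085383, -0.00145112,  0.00164689, -0.00072978,
        0.00334135]), 'tau': array([ 7.26098511e-01, -5.37259448e+01, -2.54569244e+01,  5.48921619e-02,
       -7.77207362e-02, -5.50918223e-03]), 'eef_pos': array([534.81482283, 180.46740475, 229.74478895]), 'tcp_rot': array([ 1.25444089,  1.57058731, -1.54827607]), 'ft_force': array([-0.30380346, -0.72990953,  0.44066385]), 'moment': array([-0.01172967, -0.02070967,  0.02929223]), 'opening': 0.9984456585114535}
[[ 0.     0.332 -0.943]
 [-0.    -0.943 -0.332]
 [-1.     0.     0.   ]] -70.58385283623223
[[298.18282874 244.11941542]] [[318.33155571 212.95346575]]
```

View pics/t1.png

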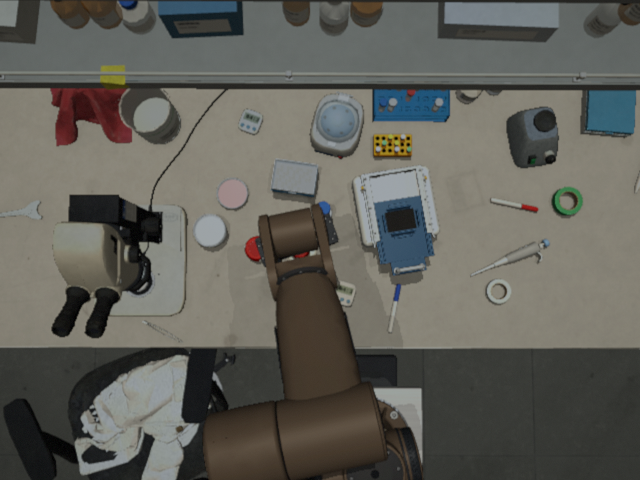

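View pics/s1c.png

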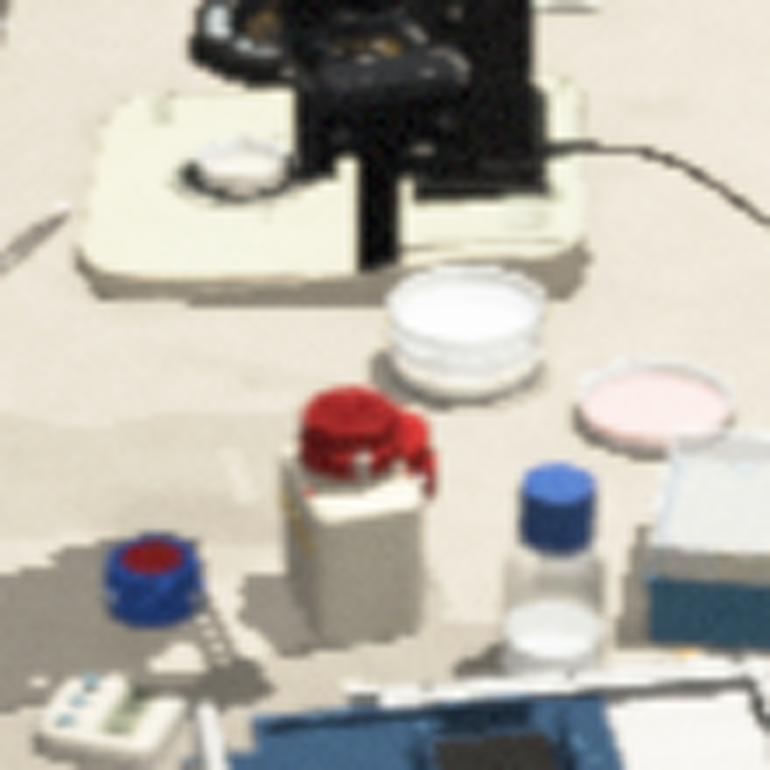

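```bash
python3 - <<'E'
from h import *
s=cam("side")
e=env.state()["eef_pos"];y=np.array([.332,-.943,0]);xw=np.array([.943,.332,0])
for d in(47.5,59.5):
  for w in(-10,10):
    u=proj(s,e+y*d+xw*w)[0]; print(d,w,((u-[270,180]+.5)*7).round(0))
crop(s,310,195,30,30,20,"pics/f.png")
E
```

```text
47.5 -10 [351. 279.]
47.5 10 [389. 273.]
59.5 -10 [358. 290.]
59.5 10 [397. 284.]
```

View pics/f.png

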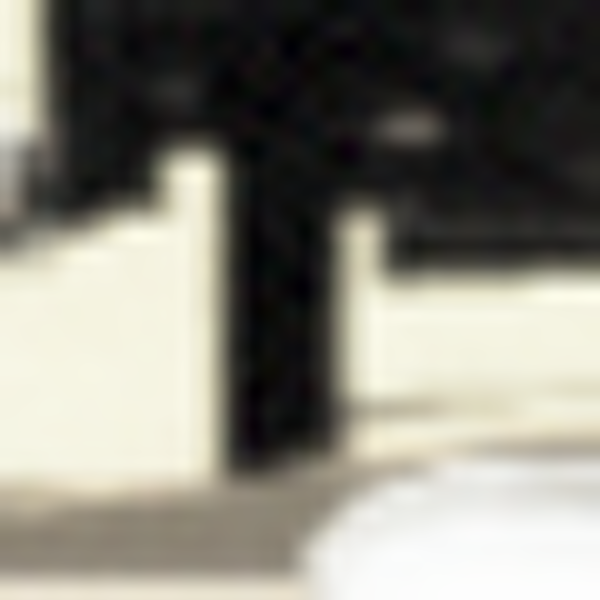

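Call:
apply_moves(offset=[[0,0.02,-1.5],[0,0.02,-3.2],[0,0.02,-4.8],[0,0.02,-5.5],[0,0.02,-5.5]], yaw=[0,0,0,0,0], jaw=[-1,-1,-1,-1,-1])

```text
t: 3.5
eef_pos: [534.5, 179.9, 91.4]
tcp_rot: [-0.033, 1.569, -2.837]
ft_force: [-0.2, 0.6, 0.0]
opening: 1.0
```

```bash
python3 - <<'E'
from h import *
s=cam("side");t=cam("top")
crop(s,295,215,55,65,11,"pics/s2.png");crop(t,240,200,100,80,8,"pics/t2.png")
e=env.state()["eef_pos"];print(e)
E
```

```text
[535.35120993 180.41493936  93.04194935]
```

View pics/s2.png

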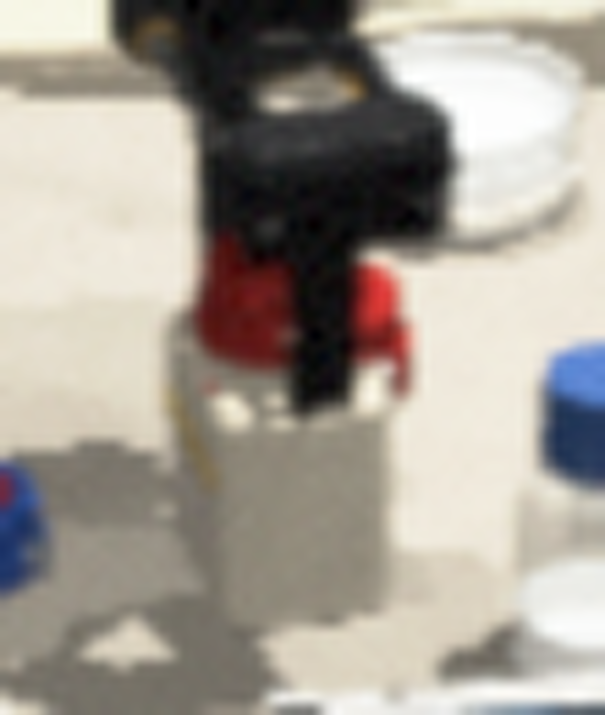

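View pics/t2.png

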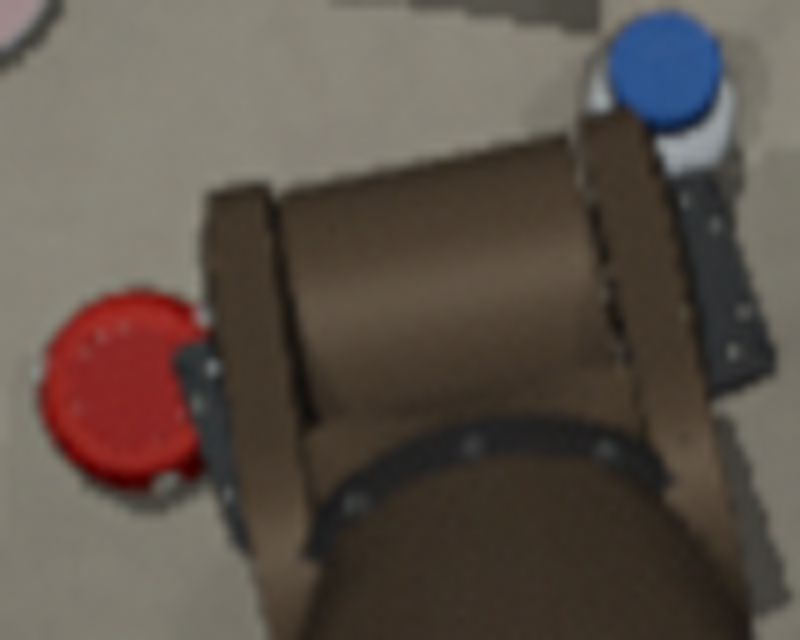

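Call:
apply_moves(offset=[[-0.07,0.0,0],[-0.07,0.0,-0.25],[-0.07,0.0,-0.5],[-0.07,0.0,-0.75],[-0.07,0.0,-0.9]], yaw=[0,0,0,0,0], jaw=[-1,-1,-1,-1,-1])

```text
t: 4.22
eef_pos: [533.4, 180.4, 69.9]
tcp_rot: [2.155, 1.571, -0.649]
ft_force: [0.3, 0.4, -0.4]
opening: 1.001
```

No contact at z=70, below the shoulder, so the jaws straddle the jar. I'll go down and close.

Call:
apply_moves(offset=[[0,0,-0.25],[0,0,-0.5],[0,0,-0.76],[0,0,-0.76],[0,0,-0.76],[0,0,-0.76],[0,0,-0.76],[0,0,-0.76],[0,0,-0.76]], yaw=[0,0,0,0,0,0,0,0,0], jaw=[-1,-1,-1,-1,0,0,0.2,0.2,0.2])

```text
t: 5.35
eef_pos: [533.4, 180.5, 51.1]
tcp_rot: [2.749, 1.57, -0.055]
ft_force: [-1.2, 1.9, 2.5]
opening: 0.882
```

```bash
python3 - <<'E'
from h import *
s=cam("side")
crop(s,295,215,55,65,11,"pics/s3.png")
st=env.state();print(st["eef_pos"],st["ft_force"],st["opening"]*95)
E
```

```text
[533.45726055 180.48476419  51.09641203] [-1.84182446  2.08762199  2.6739541 ] 83.98836704991423
```

View pics/s3.png

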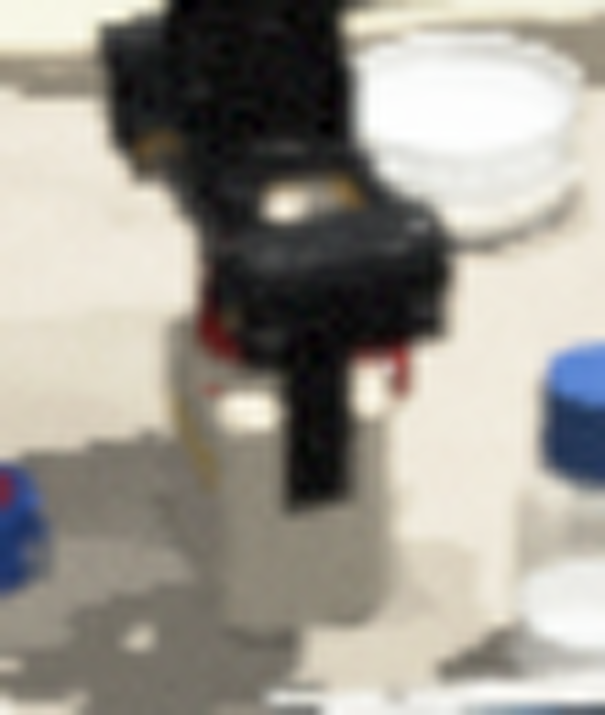

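Call:
apply_moves(offset=[[0,0,0.3],[0,0,1],[0,0,2],[0,0,3.2],[0,0,4.4],[0,0,5.4],[0,0,5.4]], yaw=[0,0,0,0,0,0,0], jaw=[0.2,0.2,0.2,0.2,0.2,0.2,0.2])

```text
t: 6.28
eef_pos: [533.9, 180.4, 187.5]
tcp_rot: [2.931, 1.568, 0.128]
ft_force: [0.2, 0.5, -5.3]
opening: 0.883
```

```bash
python3 - <<'E'
from h import *
s=cam("side","pics/s4.png");t=cam("top")
crop(s,270,150,110,110,7,"pics/s4c.png")
st=env.state();print(st["eef_pos"],st["ft_force"],st["opening"]*95)
print(onz(t,(322,212),115))
E
```

```text
[532.97883589 180.27356052 185.25283627] [ 0.9117744  -0.2433366  -5.27999108] 83.8689275009003
[631.25807848 121.33450747 115.        ]
```

View pics/s4c.png

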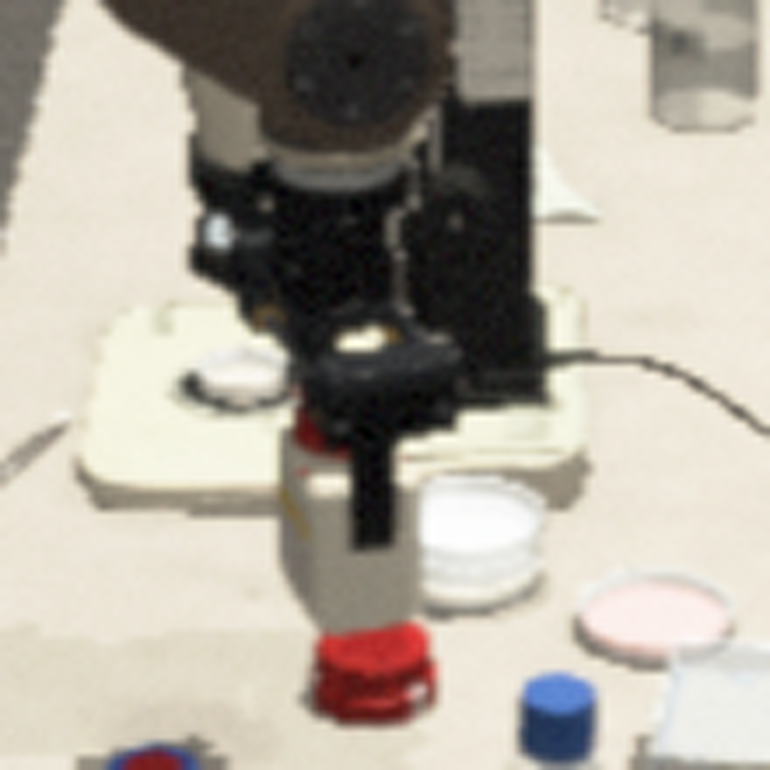

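Call:
apply_moves(offset=[[0.2,-0.5,0],[0.6,-1.8,0],[1.1,-3.4,0],[1.6,-5,0],[2.1,-6.6,0],[2.6,-8.2,0],[3,-9.7,0],[3.3,-10.7,0],[3.36,-11,0],[3.36,-11,0],[3.36,-11,-0.8],[3.36,-11,-1.2],[3.36,-11,-1.2]], yaw=[0,0,-0.2,-0.5,-0.8,-1.1,-1.4,-1.6,-1.78,-1.78,-1.78,-1.78,-1.78], jaw=[0.2,0.2,0.2,0.2,0.2,0.2,0.2,0.2,0.2,0.2,0.2,0.2,0.2])

```text
t: 8.0
eef_pos: [616.6, -93.9, 154.7]
tcp_rot: [-0.266, 1.569, 3.028]
ft_force: [-0.6, -0.0, -5.1]
opening: 0.882
```

```bash
cat > look.py <<'E'
from h import *
import sys
tag=sys.argv[1]
t=cam("top");s=cam("side")
crop(t,350,170,100,120,5,f"pics/T{tag}.png");crop(s,295,230,110,100,7,f"pics/S{tag}.png")
e=[];
for i in range(1):
    st=env.state()
R=Ro.from_euler("xyz",st["tcp_rot"]).as_matrix()
print(st["t"],st["eef_pos"].round(2),st["ft_force"].round(2),"open",round(st["opening"]*95,2),"jaw",np.degrees(np.arctan2(R[1,1],R[0,1])).round(2),"j",st["joints"].round(3))
E
python3 look.py 5
```

```text
8.1 [617.17 -94.33 155.73] [ 0.   -0.7  -4.64] open 83.74 jaw -81.29 j [-0.257  0.551  1.624 -0.     0.966  1.162]
```

View pics/T5.png

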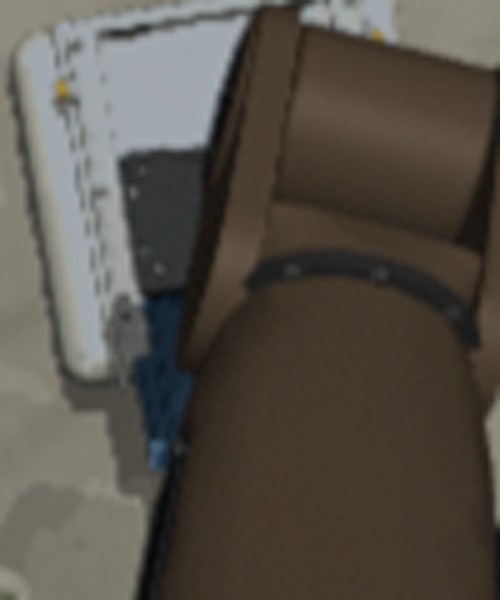

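View pics/S5.png

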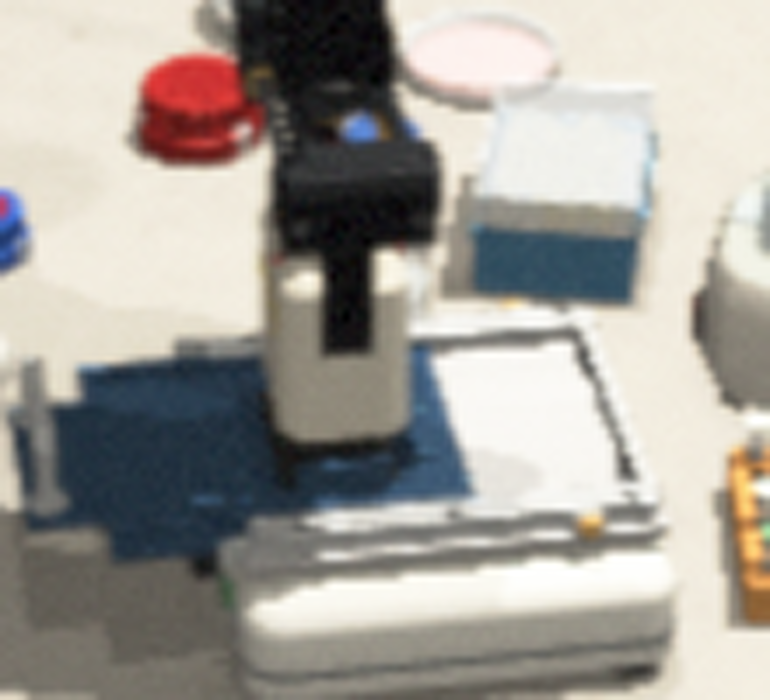

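```bash
python3 - <<'E'
from h import *
s=cam("side")
e=env.state()["eef_pos"];y=np.radians(8.7)
x0,y0=e[0]-1.3,e[1]-.2;zb=e[2]-51
N=(615.9,-94.7)
cur=[(box(x0,y0,zb,y,60,84),(0,255,0)),(box(x0,y0,zb+78,y,60,84),(0,255,0)),
(box(*N,78,y,52,77),(255,255,0)),(box(*N,78,y,170,150,ox=-25),(0,255,255)),(box(*N,96,y,73,97),(0,0,255))]
s["cy"]-=2.0; s["cx"]+=0.4
overlay(s,cur,310,255,80,75,10,"pics/so.png")
E
```

```text
(no output)
```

View pics/so.png

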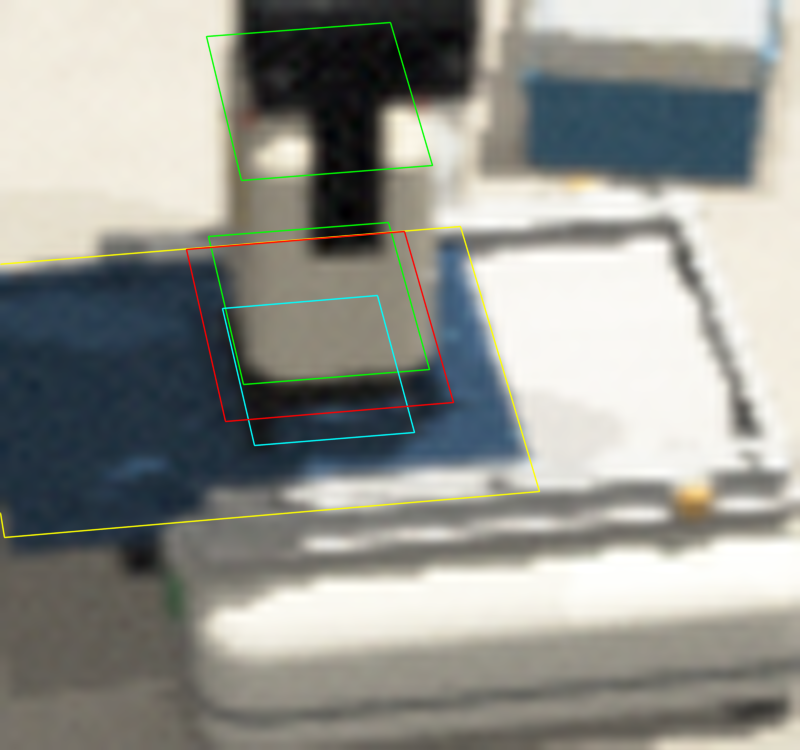

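```bash
python3 - <<'E'
from h import *
s=cam("side");t=cam("top")
s["frame"]=cv2.imread("pics/side0.png")[:,:,::-1];t["frame"]=cv2.imread("pics/top0.png")[:,:,::-1]
y=np.radians(8.7);N=(615.9,-94.7)
cur=[(box(*N,78,y,65,89),(255,255,0)),(box(*N,78,y,170,150,ox=-25),(0,255,255)),(box(*N,96,y,65,89),(0,0,255)),(box(*N,96,y,73,97),(0,0,255))]
overlay(t,cur,375,190,65,75,10,"pics/to0.png")
s["cy"]-=2.0; s["cx"]+=0.4
overlay(s,cur,315,270,60,45,13,"pics/so0.png")
E
```

```text
(no output)
```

View pics/so0.png

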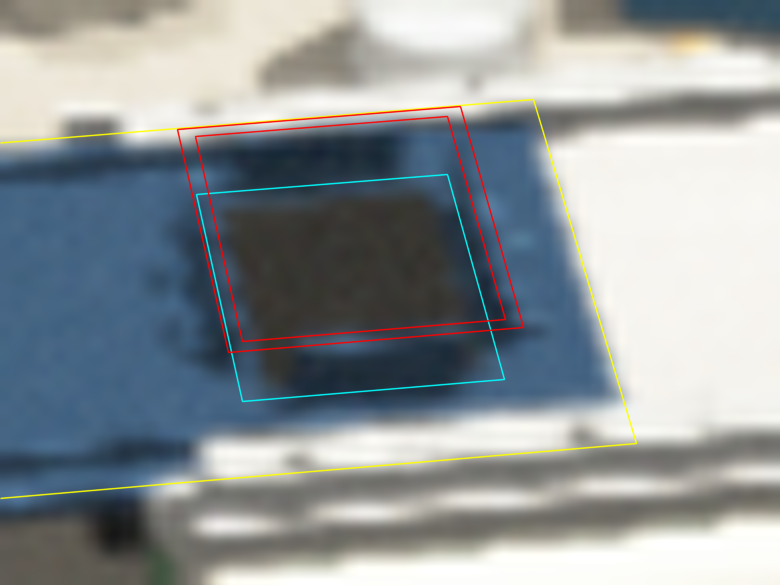

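View pics/to0.png

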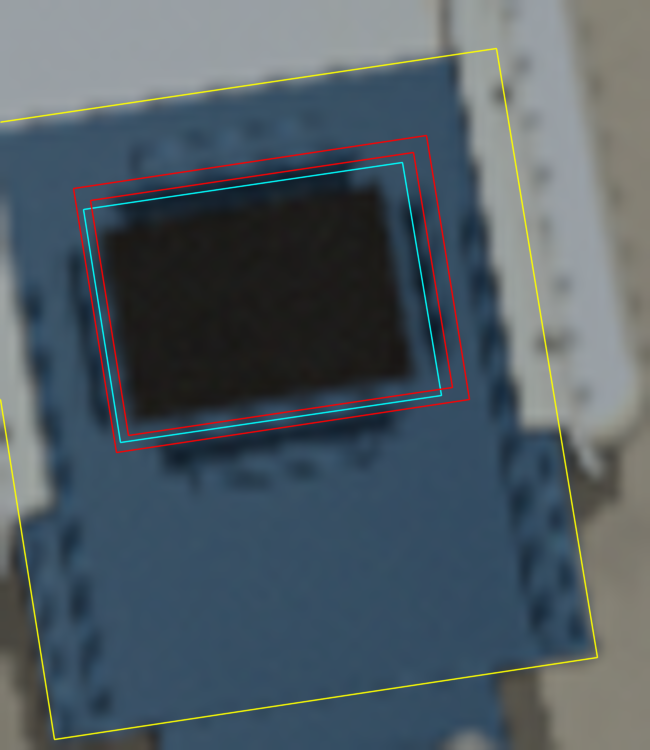

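Call:
apply_moves(offset=[[-0.04,0.02,0],[-0.04,0.02,-0.15],[-0.04,0.02,-0.3],[-0.04,0.02,-0.4],[-0.04,0.02,-0.5],[-0.04,0.02,-0.56],[-0.04,0.02,-0.56]], yaw=[0,0,0,0,0,0,0], jaw=[0.2,0.2,0.2,0.2,0.2,0.2,0.2])

```text
t: 9.12
eef_pos: [616.1, -94.2, 141.7]
tcp_rot: [0.924, 1.57, -2.066]
ft_force: [-0.4, -0.9, -5.2]
opening: 0.884
```

```bash
python3 look.py 6
```

```text
9.225 [616.14 -94.17 141.81] [-1.74 -0.48 -4.8 ] open 83.96 jaw -81.32 j [-2.570e-01  5.660e-01  1.640e+00 -1.000e-03  9.360e-01  1.162e+00]
```

View pics/S6.png

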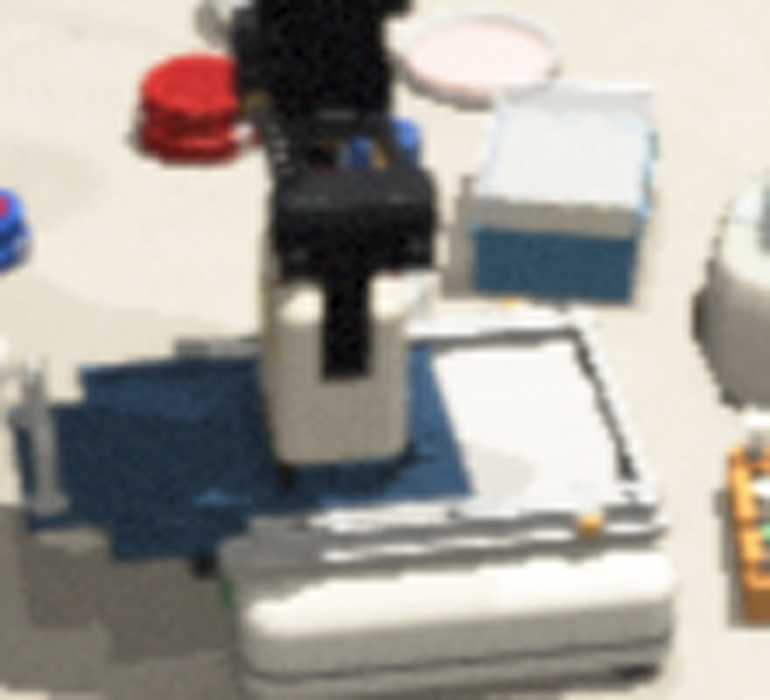

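Call:
apply_moves(offset=[[0,0,-0.12],[0,0,-0.24],[0,0,-0.36],[0,0,-0.4],[0,0,-0.42]], yaw=[0,0,0,0,0], jaw=[0.2,0.2,0.2,0.2,0.2])

```text
t: 9.85
eef_pos: [616.2, -94.2, 131.3]
tcp_rot: [1.849, 1.57, -1.141]
ft_force: [-0.1, 1.3, -5.6]
opening: 0.879
```

Call:
apply_moves(offset=[[0,0,-0.03],[0,0,-0.06],[0,0,-0.08],[0,0,-0.1],[0,0,-0.1]], yaw=[0,0,0,0,0], jaw=[0.2,0.2,0.2,0.2,0.2])

```text
t: 10.48
eef_pos: [616.2, -94.1, 129.1]
tcp_rot: [2.173, 1.57, -0.818]
ft_force: [-3.0, -0.0, -0.1]
opening: 0.885
```

Call:
apply_moves(offset=[[0,0,-0.01],[0,0,-0.01],[0,0,-0.01],[0,0,-0.01]], yaw=[0,0,0,0], jaw=[-1,-1,-1,-1])

```text
t: 10.98
eef_pos: [616.3, -94.2, 128.9]
tcp_rot: [2.282, 1.57, -0.708]
ft_force: [-0.1, -0.7, 0.1]
opening: 1.002
```

```bash
python3 look.py 7
```

```text
11.075 [616.26 -94.17 128.87] [0.3  0.3  0.13] open 95.13 jaw -81.32 j [-2.570e-01  5.810e-01  1.652e+00 -1.000e-03  9.090e-01  1.162e+00]
```

View pics/S7.png

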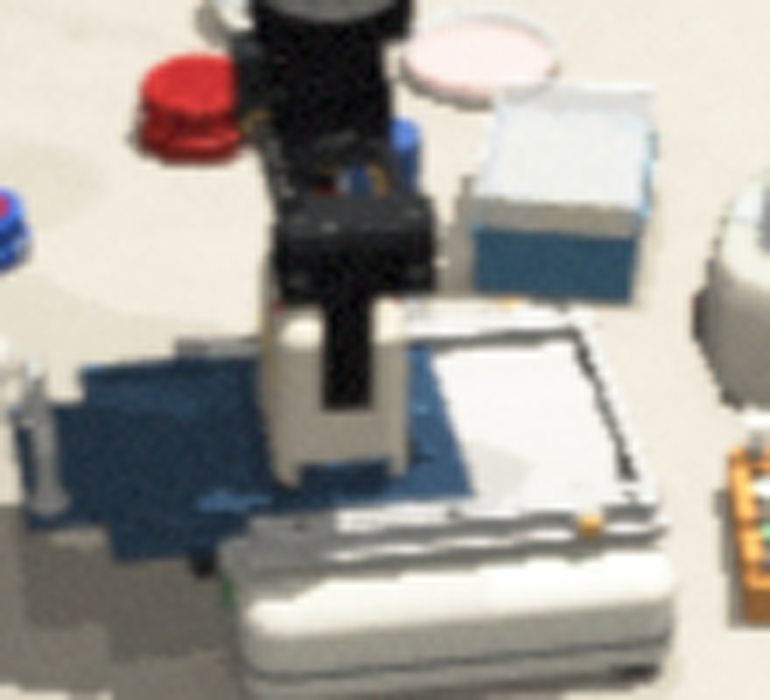

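Call:
apply_moves(offset=[[0,0,0.3],[0,0,1],[0,0,1.8],[0,0,2.5],[0,0,2.6],[0,0,2.6]], yaw=[0,0,0,1,2.4,3.3], jaw=[-1,-1,-1,-1,-1,-1])

```text
t: 11.82
eef_pos: [616.6, -94.2, 195.8]
tcp_rot: [2.336, 1.568, -0.305]
ft_force: [0.3, -0.3, 0.0]
opening: 0.999
```

```bash
python3 look.py 8
```

```text
11.925 [616.47 -94.2  195.24] [ 0.28  0.05 -0.43] open 95.09 jaw -61.46 j [-0.257  0.507  1.587 -0.     1.046  0.815]
```

View pics/S8.png

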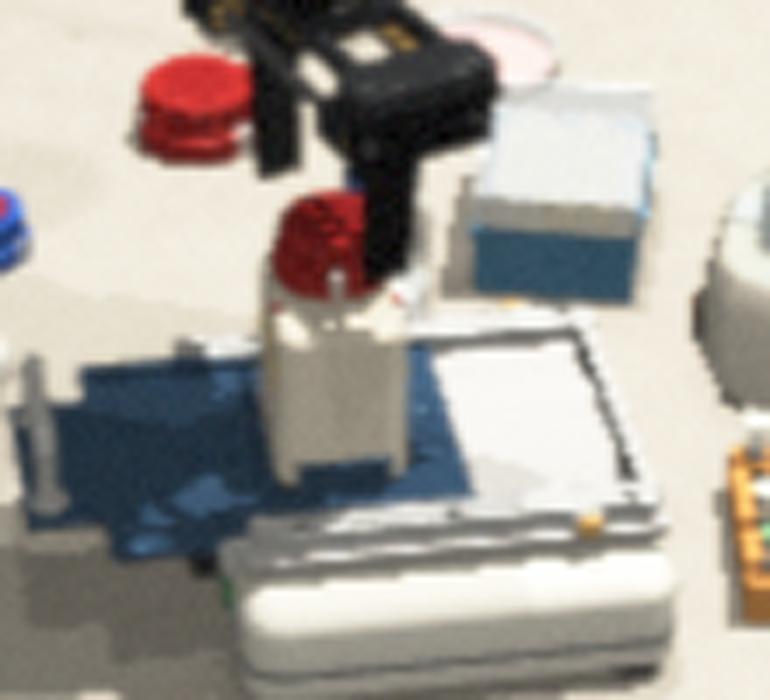

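Call:
apply_moves(offset=[[0,0,-0.2],[0,0,-0.34],[0,0,-0.34],[0,0,-0.34],[0,0,-0.34],[0,0,-0.34],[0,0,-0.34],[0,0,-0.34]], yaw=[0,0,0,0,0,0,0,0], jaw=[-1,-1,-0.5,-0.2,0.0,0.2,0.2,0.2])

```text
t: 12.92
eef_pos: [616.5, -94.2, 186.8]
tcp_rot: [2.329, 1.568, -0.315]
ft_force: [-0.0, -0.4, 0.2]
opening: 0.519
```

```bash
python3 look.py 9
```

```text
13.025 [616.49 -94.19 186.78] [-0.86  0.26  0.7 ] open 49.97 jaw -61.46 j [-0.257  0.516  1.596 -0.     1.028  0.815]
```

View pics/S9.png

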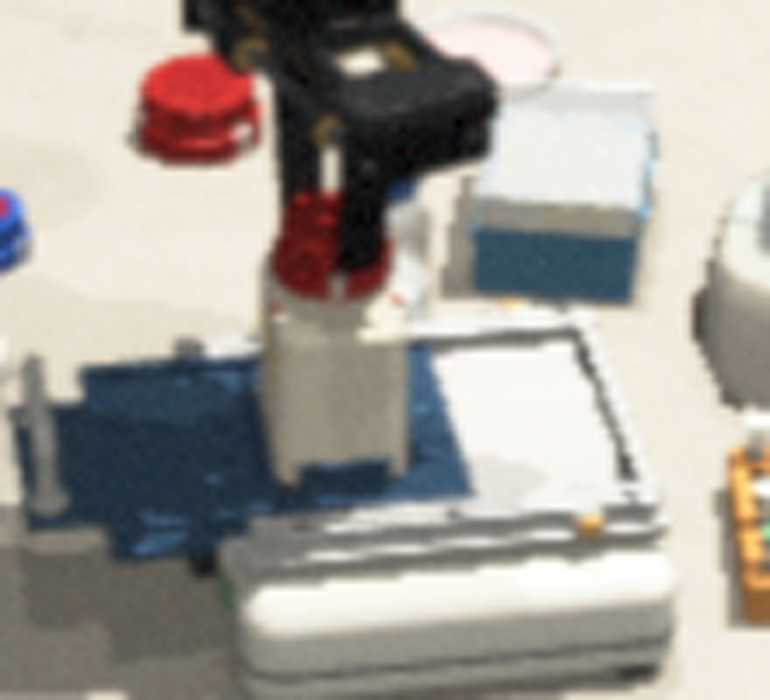

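Opening 50 mm, the grip's width. I'll press down in steps.

Call:
apply_moves(offset=[[0,0,-0.06],[0,0,-0.12],[0,0,-0.18],[0,0,-0.24],[0,0,-0.28],[0,0,-0.28]], yaw=[0,0,0,0,0,0], jaw=[0.2,0.2,0.2,0.2,0.2,0.2])

```text
t: 13.78
eef_pos: [616.6, -94.2, 180.7]
tcp_rot: [2.334, 1.568, -0.31]
ft_force: [-4.1, 0.6, 10.0]
opening: 0.518
```

Call:
apply_moves(offset=[[0,0,-0.04],[0,0,-0.08],[0,0,-0.12],[0,0,-0.12],[0,0,-0.12]], yaw=[0,0,0,0,0], jaw=[0.2,0.2,0.2,0.2,0.2])

```text
t: 14.4
eef_pos: [616.6, -94.2, 178.9]
tcp_rot: [2.341, 1.566, -0.302]
ft_force: [-3.5, 1.4, 11.9]
opening: 0.523
```

Call:
apply_moves(offset=[[0,0,-0.04],[0,0,-0.08],[0,0,-0.08],[0,0,-0.08]], yaw=[0,0,0,0], jaw=[0.2,0.2,0.2,0.2])

```text
t: 14.9
eef_pos: [616.7, -94.2, 178.2]
tcp_rot: [2.344, 1.565, -0.299]
ft_force: [-4.7, 0.4, 13.3]
opening: 0.522
```

```bash
python3 look.py 10
```

```text
15.0 [616.69 -94.21 178.26] [-4.95  1.44 13.75] open 49.66 jaw -61.45 j [-0.257  0.524  1.607 -0.     1.006  0.815]
```

View pics/S10.png

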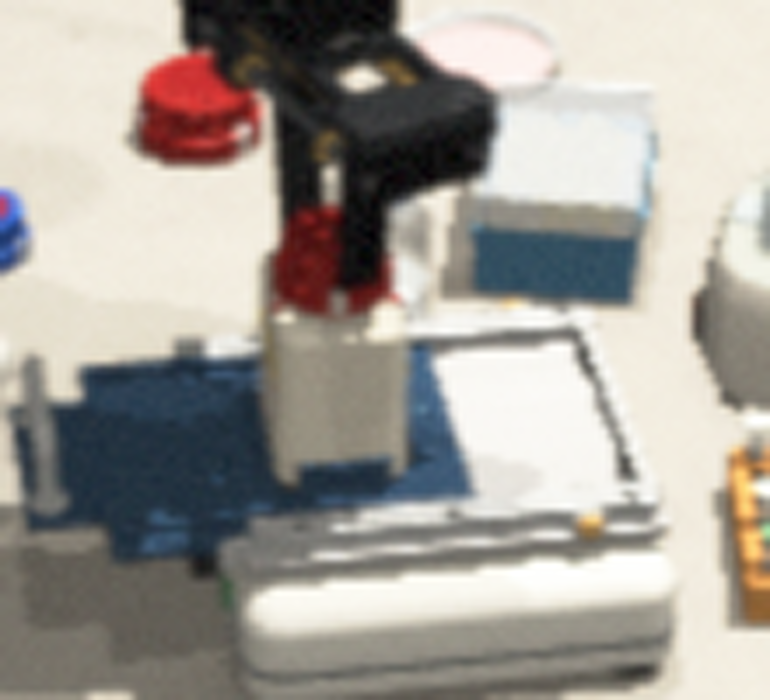

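Call:
apply_moves(offset=[[0,0,-0.05],[0,0,-0.05],[0,0,-0.05],[0,0,-0.05],[0,0,-0.05]], yaw=[-0.5,-1.2,-2,-2.8,-2.8], jaw=[0.2,0.2,0.2,0.2,0.2])

```text
t: 15.62
eef_pos: [617.6, -94.4, 178.6]
tcp_rot: [2.48, 1.562, -0.458]
ft_force: [-1.5, -0.0, 12.4]
opening: 0.522
```

```bash
python3 look.py 11; python3 -c "
from h import *
print(env.state()['moment'])"
```

```text
15.725 [617.56 -94.41 178.58] [-1.46 -0.38 13.29] open 49.8 jaw -78.27 j [-0.257  0.524  1.606 -0.002  1.003  1.11 ]
[ 0.14368672  0.17766884 -0.11925828]
```

View pics/S11.png

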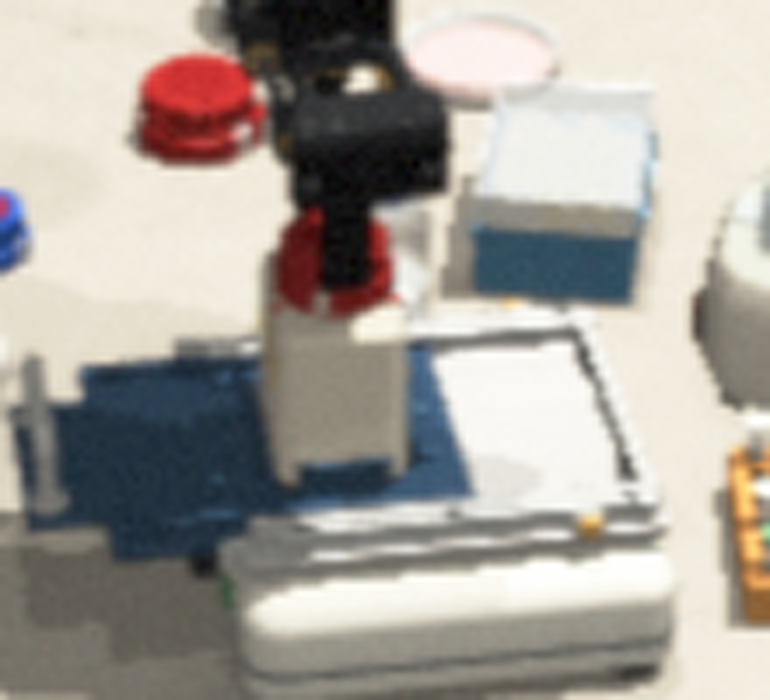

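Call:
apply_moves(offset=[[-0.03,0,-0.05],[-0.04,0,-0.05],[-0.04,0,-0.05],[-0.04,0,-0.05],[-0.04,0,-0.05],[-0.04,0,-0.05]], yaw=[-0.7,-1.5,-2.3,-3.1,-4,-4], jaw=[0.2,0.2,0.2,0.2,0.2,0.2])

```text
t: 16.48
eef_pos: [617.4, -94.5, 178.9]
tcp_rot: [2.667, 1.559, -0.69]
ft_force: [-1.0, 0.4, 12.6]
opening: 0.52
```

```bash
python3 look.py 12; python3 -c "
from h import *
print(env.state()['moment'])"
```

```text
16.575 [617.42 -94.54 178.89] [-1.24  0.57 12.23] open 49.48 jaw -102.28 j [-0.256  0.522  1.607 -0.006  1.002  1.533]
[ 0.2600001   0.19611182 -0.12866985]
```

View pics/S12.png

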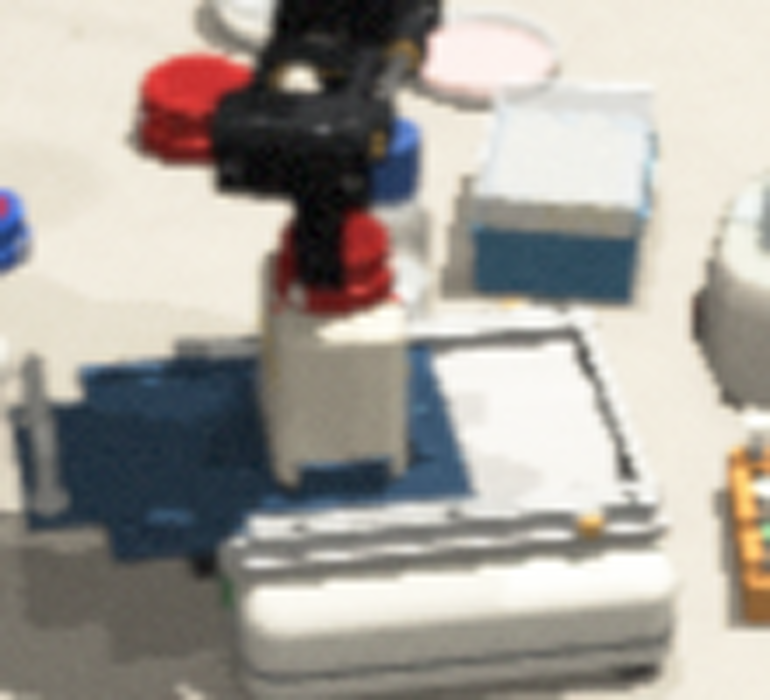

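Call:
apply_moves(offset=[[-0.02,0,-0.07],[-0.02,0,-0.07],[-0.02,0,-0.07],[-0.02,0,-0.07]], yaw=[-0.6,-1.2,-1.8,-1.8], jaw=[0.2,0.2,0.2,0.2])

```text
t: 17.08
eef_pos: [617.4, -94.6, 178.6]
tcp_rot: [2.774, 1.558, -0.771]
ft_force: [-2.6, -0.2, 11.9]
opening: 0.528
```

```bash
python3 look.py 13; python3 -c "
from h import *
print(env.state()['moment'])"
```

```text
17.175 [617.43 -94.59 178.59] [-1.56  1.13 13.07] open 49.44 jaw -113.09 j [-0.255  0.522  1.608 -0.008  0.999  1.723]
[ 0.25640098  0.46376847 -0.13169052]
```

Call:
apply_moves(offset=[[-0.02,0,-0.06],[-0.02,0,-0.06],[-0.02,0,-0.06]], yaw=[-0.6,-1.2,-1.2], jaw=[0.2,0.2,0.2])

```text
t: 17.55
eef_pos: [617.4, -94.5, 178.5]
tcp_rot: [2.87, 1.556, -0.801]
ft_force: [-2.9, 1.6, 12.0]
opening: 0.521
```

```bash
python3 look.py 14; python3 -c "
from h import *
print(env.state()['moment'])"
```

```text
17.65 [617.36 -94.59 178.54] [-2.68  1.25 12.47] open 49.55 jaw -120.3 j [-0.254  0.522  1.609 -0.009  0.998  1.85 ]
[ 0.37157016  0.55859765 -0.07601526]
```

View pics/S14.png

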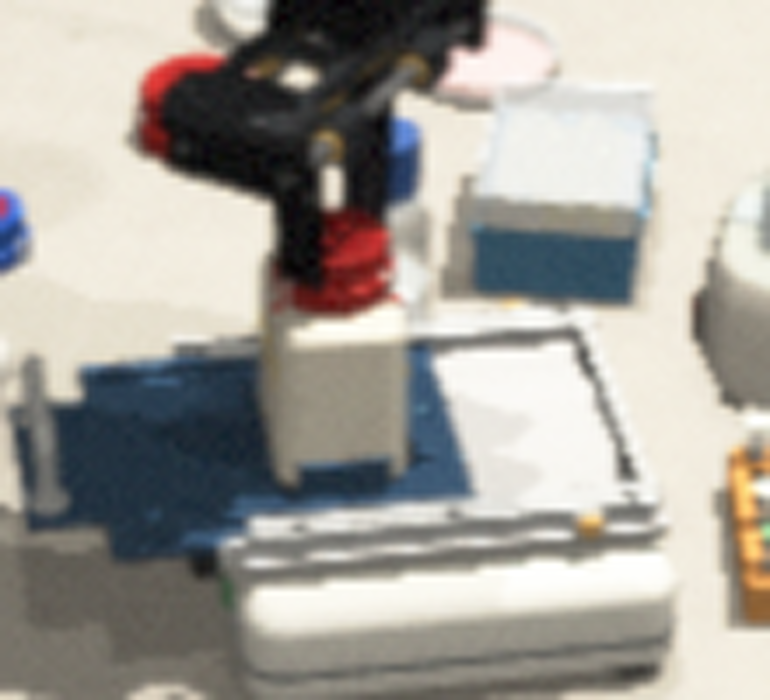

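Call:
apply_moves(offset=[[-0.02,0,-0.06],[-0.02,0,-0.06],[-0.02,0,-0.06]], yaw=[-0.5,-1.0,-1.0], jaw=[0.2,0.2,0.2])

```text
t: 18.02
eef_pos: [617.3, -94.4, 178.5]
tcp_rot: [2.947, 1.554, -0.827]
ft_force: [-2.9, 2.1, 13.6]
opening: 0.53
```

```bash
python3 look.py 15; python3 -c "
from h import *
print(env.state()['moment'])"
```

```text
18.125 [617.27 -94.45 178.46] [-3.26  2.07 13.66] open 49.71 jaw -126.25 j [-0.254  0.522  1.61  -0.011  0.996  1.956]
[0.45972344 0.55962675 0.40886734]
```

Call:
apply_moves(offset=[[-0.01,0,-0.06],[-0.01,0,-0.06],[-0.01,0,-0.06]], yaw=[-0.3,-0.7,-0.7], jaw=[0.2,0.2,0.2])

```text
t: 18.5
eef_pos: [617.2, -94.1, 178.4]
tcp_rot: [2.994, 1.553, -0.853]
ft_force: [-4.5, 3.3, 14.0]
opening: 0.525
```

```bash
python3 look.py 16; python3 -c "
from h import *
print(env.state()['moment'])"
```

```text
18.6 [617.17 -94.09 178.37] [-4.23  3.72 14.2 ] open 49.55 jaw -130.38 j [-0.253  0.521  1.611 -0.012  0.995  2.029]
[0.57867329 0.8599635  0.63564114]
```

View pics/S16.png

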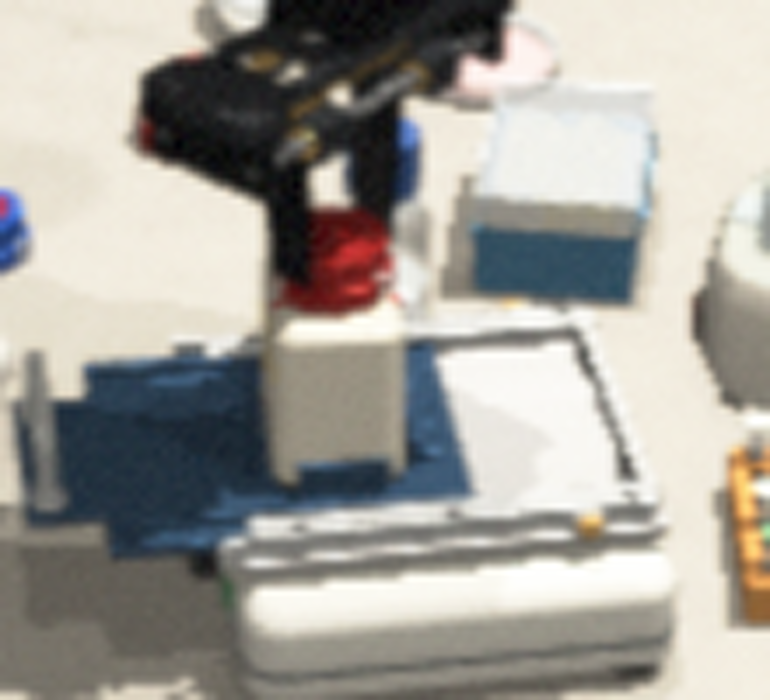

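Call:
apply_moves(offset=[[0,0,0.05],[0,0,0.12],[0,0,0.2],[0,0,0.24],[0,0,0.24]], yaw=[-0.2,-0.2,-0.2,-0.2,-0.2], jaw=[0.2,0.2,0.2,0.2,0.2])

```text
t: 19.23
eef_pos: [616.8, -94.0, 183.7]
tcp_rot: [2.941, 1.554, -0.926]
ft_force: [-0.7, 1.0, -12.7]
opening: 0.522
```

```bash
python3 look.py 17; python3 -c "
from h import *
print(env.state()['moment'])"
```

```text
19.325 [616.85 -94.12 183.83] [ -0.48   0.2  -12.44] open 49.51 jaw -131.57 j [-0.253  0.516  1.605 -0.012  1.008  2.05 ]
[0.21106701 0.37756875 0.74145251]
```

Call:
apply_moves(offset=[[0,0,-0.03],[0,0,-0.06],[0,0,-0.06]], yaw=[0,0.2,0.3], jaw=[0.2,0.2,0.2])

```text
t: 19.7
eef_pos: [617.3, -94.0, 183.3]
tcp_rot: [3.027, 1.553, -0.808]
ft_force: [-3.0, 2.4, 2.6]
opening: 0.523
```

```bash
python3 look.py 18; python3 -c "
from h import *
print(env.state()['moment'])"
```

```text
19.8 [617.27 -94.03 183.33] [-3.02  3.86  4.14] open 49.7 jaw -129.76 j [-0.253  0.516  1.606 -0.011  1.004  2.018]
[0.75101026 0.60516718 0.2248833 ]
```

View pics/S18.png

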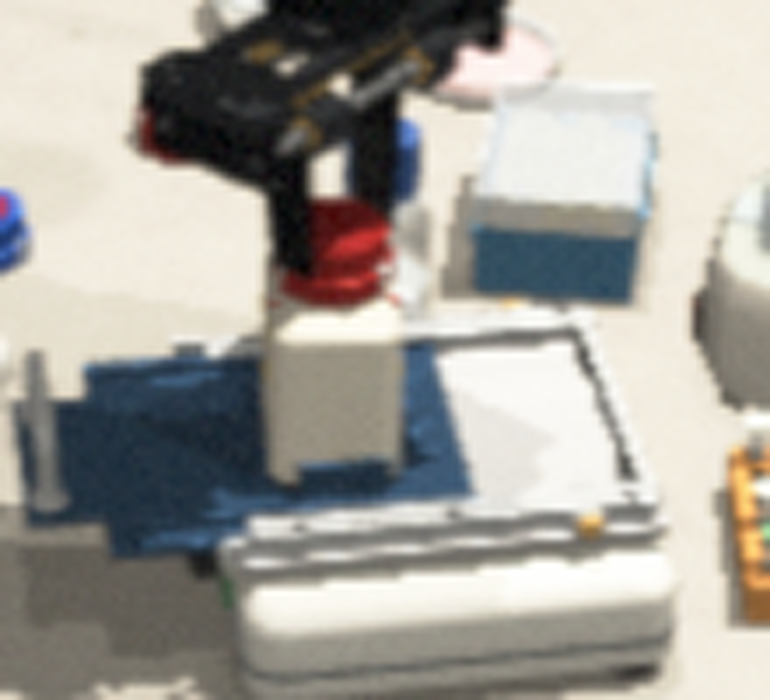

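Open, then raise to check the lock.

Call:
apply_moves(offset=[[0,0,0],[0,0,0],[0,0,0],[0,0,0],[0,0,0.5],[-1,0,2],[-2.5,0,3.2],[-4.5,-0.5,3.2],[-6,-1.5,3.2],[-7,-3.5,3.2],[-7,-5.5,3.2],[-7,-7,3.2],[-7,-7,3.2]], yaw=[0,0,0,0,0,0,0.5,1.5,3,4.5,6,7,7], jaw=[-0.5,-1,-1,-1,-1,-1,-1,-1,-1,-1,-1,-1,-1])

```text
t: 21.42
eef_pos: [442.1, -271.1, 263.8]
tcp_rot: [2.987, 1.552, -0.117]
ft_force: [0.8, 0.4, 0.2]
opening: 1.0
```

```bash
python3 look.py 19; cat > tz.py <<'E'
from h import *
t=cam("top","pics/t19.png");crop(t,370,190,65,90,9,"pics/t19c.png")
E
python3 tz.py
```

```text
21.525 [ 442.13 -268.81  263.69] [-0.19 -0.05  0.52] open 94.99 jaw -87.88 j [-0.679  0.28   1.762  0.012  1.084  0.849]
```

View pics/t19c.png

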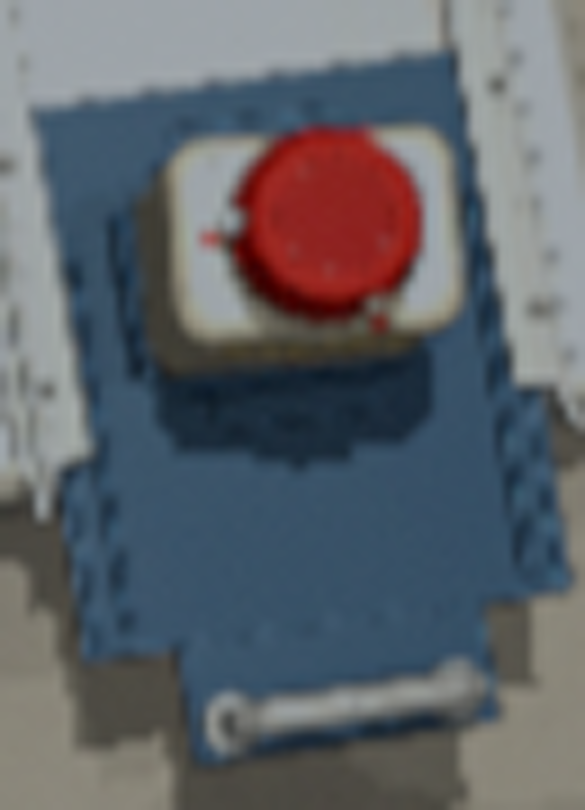

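View pics/S19.png

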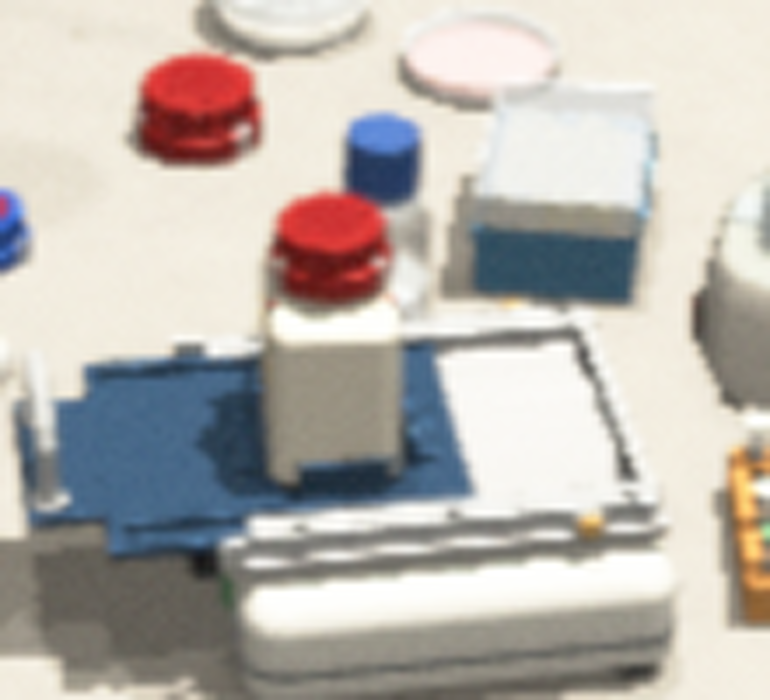

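```bash
python3 - <<'E'
from h import *
t=cam("top")
P=lambda x,y,k=9,x0=370,y0=190:((x+.5)/k+x0-.5,(y+.5)/k+y0-.5)
for n,u,z in(("dotL",(210,239),163),("dotR",(379,322),163),("arL",(232,222),182),("arR",(377,310),182),("captop",(332,213),197.5)): print(n,onz(t,P(*u),z).round(1))
def jarcur(x,y,j,c):
    L=[(circ((x,y,197.5),25),(255,255,0)),(circ((x,y,182.5),28),(255,0,255)),(box(x,y,156,j,60,84),(0,255,0))]
    for k in range(3):
        a=j+np.pi/2+k*2*np.pi/3;L.append((circ((x+31.5*np.cos(a),y+31.5*np.sin(a),163),2.5),(255,255,255)))
        a=a+c;L.append((circ((x+28*np.cos(a),y+28*np.sin(a),182.5),1.5),(0,255,0)))
    return L
overlay(t,jarcur(616,-94,np.radians(5),0),380,195,45,45,16,"pics/lk.png")
E
```

```text
dotL [614.3 -62.4 163. ]
dotR [ 590.4 -110.9  163. ]
arL [616.6 -66.2 182. ]
arR [ 591.6 -107.3  182. ]
captop [617.1 -92.4 197.5]
```

View pics/lk.png

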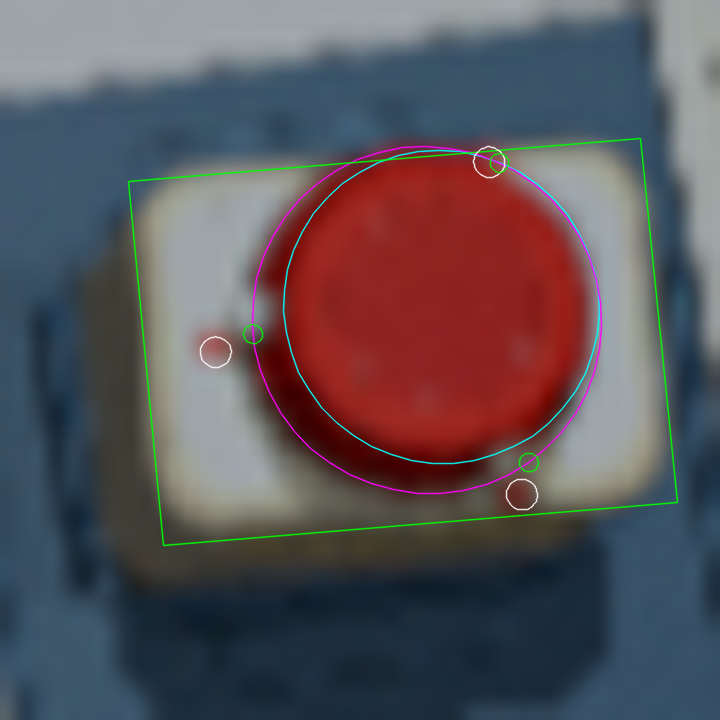

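```bash
python3 - <<'E'
from h import *
t=cam("top");s=cam("side")
f=s["frame"][250:285,325:360,::-1];a=cv2.resize(f,None,fx=16,fy=16,interpolation=cv2.INTER_CUBIC)
f=t["frame"][200:235,383:418,::-1];b=cv2.resize(f,None,fx=16,fy=16,interpolation=cv2.INTER_CUBIC)
b=cv2.convertScaleAbs(b,alpha=1.7)
cv2.imwrite("pics/lk2a.png",a);cv2.imwrite("pics/lk2b.png",b)
E
```

```text
(no output)
```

View pics/lk2a.png

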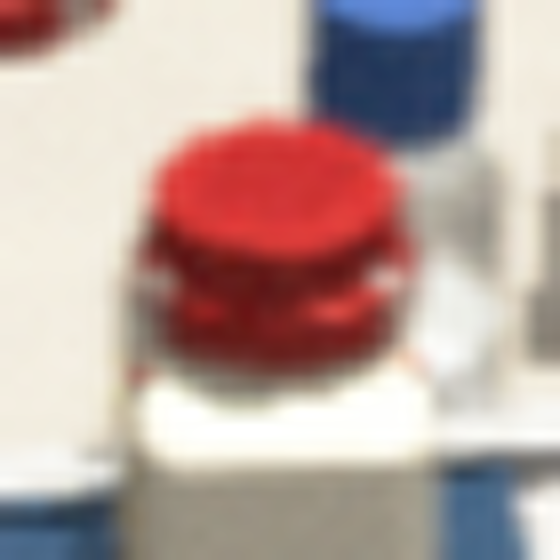

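View pics/lk2b.png

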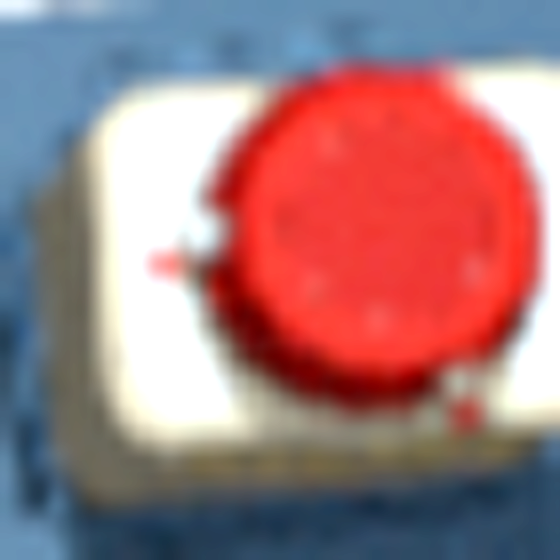

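```bash
python3 - <<'E'
from h import *
from scipy.optimize import least_squares
t=cam("top");s=cam("side")
P=lambda x,y,x0,y0:np.array([(x+.5)/16+x0-.5,(y+.5)/16+y0-.5])
AT=[P(213,228,383,200),P(463,378,383,200)];DT=[P(165,263,383,200),P(463,412,383,200)]
AS=[P(165,280,325,250),P(388,282,325,250)];DS=[P(140,375,325,250),P(410,355,325,250)]
def pts(x,y,a0,r,z): 
    a=a0+np.pi/2+np.arange(3)*2*np.pi/3; return np.c_[x+r*np.cos(a),y+r*np.sin(a),[z]*3]
def f(v,zc=182.5):
    x,y,j,c,cx,cy,bu,bv,dz=v; j/=50;c/=50
    D=pts(x,y,j,31.5,163);A=pts(x+cx,y+cy,j+c,28,zc+dz)
    b=np.array([bu,bv])
    # left=dot1(+y), dot2 (at -x,-y) ; top shows 0,1; side shows 1? 
    r=[proj(t,D[0])[0]-DT[0],proj(t,D[1])[0]-DT[1],proj(t,A[0])[0]-AT[0],proj(t,A[1])[0]-AT[1],
       proj(s,D[1])[0]+b-DS[0],proj(s,D[2])[0]+b-DS[1],proj(s,A[1])[0]+b-AS[0],proj(s,A[2])[0]+b-AS[1]]
    return np.r_[np.ravel(r),cx/3,cy/3,(bu-.2)/2,(bv+2)/2,dz/2]
r=least_squares(f,[616,-94,4,0,0,0,0,-2,0]);v=r.x
print(v.round(2),"jar yaw",np.degrees(v[2]/50),"cap rel",np.degrees(v[3]/50));print(f(v)[:16].reshape(-1,2).round(2))
E
```

```text
[ 6.1687e+02 -9.3510e+01  3.3400e+00 -3.8400e+00  8.2000e-01 -7.5000e-01
  3.7000e-01 -1.8900e+00 -5.0000e-02] jar yaw 3.8299674349990895 cap rel -4.396478059580755
[[-0.07 -0.03]
 [ 0.26 -0.06]
 [-0.48 -0.09]
 [ 0.29  0.15]
 [-0.08 -0.32]
 [ 0.25  0.37]
 [-0.84 -0.05]
 [ 0.62 -0.02]]
```

```bash
python3 - <<'E'
from h import *
t=cam("top")
P=lambda x,y,k=9,x0=370,y0=190:((x+.5)/k+x0-.5,(y+.5)/k+y0-.5)
for u in((258,718),(435,690),(347,703)): print(onz(t,P(*u),116).round(1))
# rails / platform edges from initial crop tt (k4, 340,155)
Q=lambda x,y:P(x,y,4,340,155)
for n,a,b,z in(("leftlip",(122,95),(157,345),83),("rightedge",(350,60),(395,290),58),("leftedge",(52,110),(97,355),58),("ball",(90,132),(342,90),83),("rear",(122,88),(302,62),83)):
    p,q=onz(t,Q(*a),z),onz(t,Q(*b),z);print(n,p.round(1),q.round(1),np.degrees(np.arctan2(*(p-q)[[1,0]])).round(2))
E
grep -c . h.py
```

```text
[478.3 -81.5 116. ]
[ 486.7 -133.9  116. ]
[ 482.8 -107.9  116. ]
leftlip [729.5 -10.9  83. ] [557. -34.  83.] 7.64
rightedge [ 760.  -172.7   58. ] [ 598.2 -201.9   58. ] 10.23
leftedge [723.8  35.8  58. ] [552.3   4.9  58. ] 10.2
ball [703.7  11.2  83. ] [ 733.6 -162.2   83. ] 99.77
rear [734.4 -10.9  83. ] [ 753.  -134.9   83. ] 98.53
34
```

View pics/t19.png

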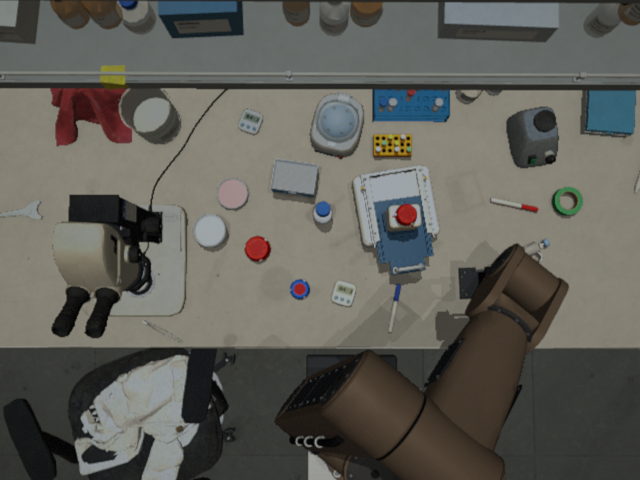

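Call:
apply_moves(offset=[[0,1.5,0],[0.1,3.5,0],[0.3,5.3,0],[0.45,6.2,-0.5],[0.45,6.22,-2],[0.45,6.22,-3.6],[0.45,6.22,-5],[0.45,6.22,-5.4],[0.45,6.22,-5.4]], yaw=[0.3,0.6,0.9,1.18,1.18,1.18,1.18,1.18,1.18], jaw=[0.3,0.37,0.37,0.37,0.37,0.37,0.37,0.37,0.37])

```text
t: 23.0
eef_pos: [453.9, -112.9, 128.7]
tcp_rot: [3.024, 1.553, 0.046]
ft_force: [-0.2, 0.2, 0.9]
opening: 0.315
```

```bash
python3 look.py 20; python3 -c "
from h import *
s=cam('side');crop(s,280,240,110,100,7,'pics/S20.png')"
```

```text
23.1 [ 454.27 -113.11  129.61] [0.09 0.72 0.6 ] open 30.03 jaw -80.64 j [-0.39   0.387  2.04   0.012  0.696  1.009]
```

View pics/S20.png

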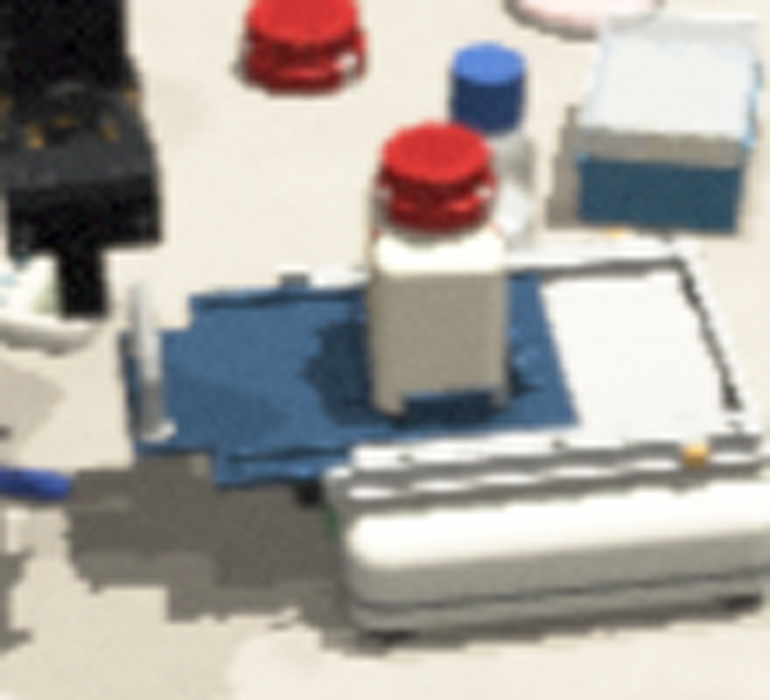

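Call:
apply_moves(offset=[[0,0,-0.5],[0,0,-1.1],[0,0,-1.18],[0.2,0.03,-1.18],[0.4,0.06,-1.18],[0.55,0.09,-1.18],[0.7,0.11,-1.18],[0.85,0.14,-1.18],[1.0,0.16,-1.18]], yaw=[0,0,0,0,0,0,0,0,0], jaw=[0.37,0.37,0.37,0.37,0.37,0.37,0.37,0.37,0.37])

```text
t: 24.28
eef_pos: [479.0, -109.3, 100.4]
tcp_rot: [2.958, 1.552, -0.021]
ft_force: [-5.3, -4.1, 3.4]
opening: 0.313
```

```bash
python3 look.py 21; python3 -c "
from h import *
s=cam('side');crop(s,280,240,110,100,7,'pics/S21.png')"
```

```text
24.375 [ 479.47 -109.26  100.41] [-1.36 -1.56  0.54] open 30.15 jaw -80.64 j [-0.362  0.462  2.013  0.011  0.648  1.036]
```

View pics/S21.png

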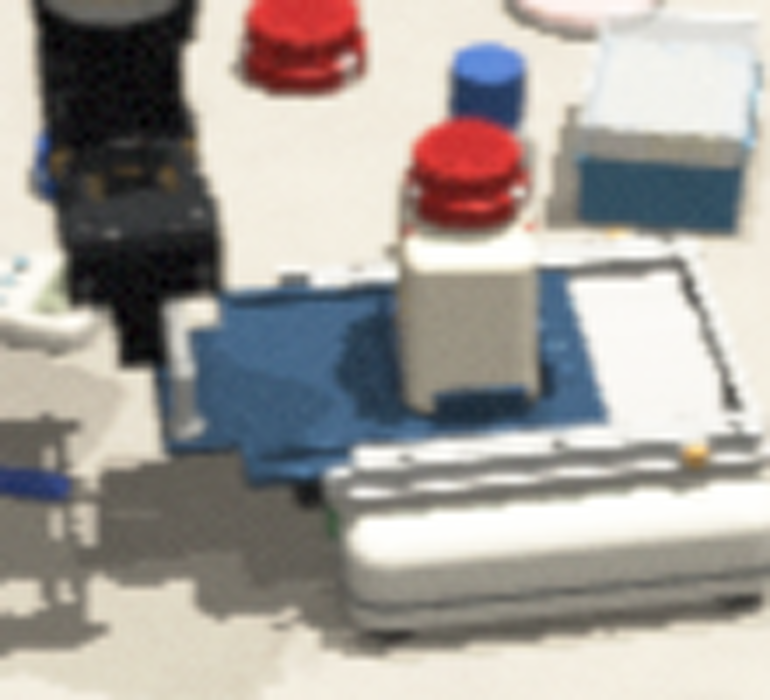

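Call:
apply_moves(offset=[[0.14,0.022,0],[0.28,0.045,0],[0.42,0.068,0],[0.56,0.09,0],[0.7,0.113,0],[0.84,0.136,0],[0.98,0.158,0],[1.12,0.18,0],[1.24,0.2,0],[1.34,0.216,0]], yaw=[0,0,0,0,0,0,0,0,0,0], jaw=[0.37,0.37,0.37,0.37,0.37,0.37,0.37,0.37,0.37,0.37])

```text
t: 25.68
eef_pos: [512.2, -104.1, 100.3]
tcp_rot: [2.95, 1.552, -0.028]
ft_force: [-7.2, -7.7, 4.3]
opening: 0.315
```

```bash
python3 look.py 22; python3 -c "
from h import *
s=cam('side');crop(s,280,240,110,100,7,'pics/S22.png')"
```

```text
25.775 [ 512.58 -103.96  100.33] [-5.11 -4.41  1.02] open 29.87 jaw -80.64 j [-0.329  0.496  1.938  0.009  0.689  1.071]
```

View pics/S22.png

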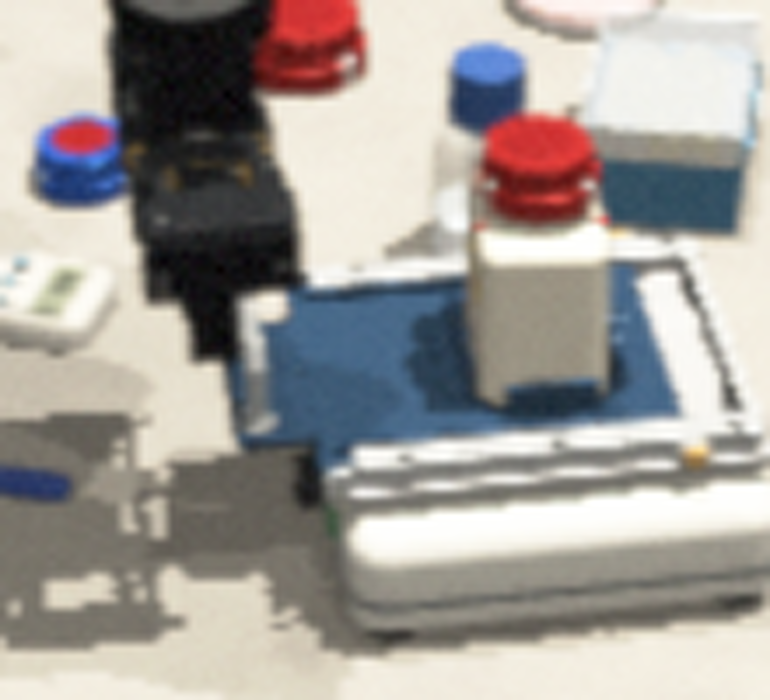

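Call:
apply_moves(offset=[[0.1,-0.01,0],[0.2,0.0,0],[0.3,0.015,0],[0.4,0.03,0],[0.5,0.045,0],[0.58,0.06,0],[0.64,0.07,0]], yaw=[0,0,0,0,0,0,0], jaw=[0.37,0.37,0.37,0.37,0.37,0.37,0.37])

```text
t: 26.7
eef_pos: [528.6, -102.1, 100.3]
tcp_rot: [2.961, 1.552, -0.017]
ft_force: [-2.8, 0.3, 0.4]
opening: 0.316
```

```bash
python3 look.py 23; python3 -c "
from h import *
s=cam('side');crop(s,280,240,110,100,7,'pics/S23.png')"
```

```text
26.8 [ 528.94 -102.13  100.31] [-0.8   0.52  0.08] open 30.25 jaw -80.64 j [-0.316  0.514  1.901  0.009  0.708  1.084]
```

View pics/S23.png

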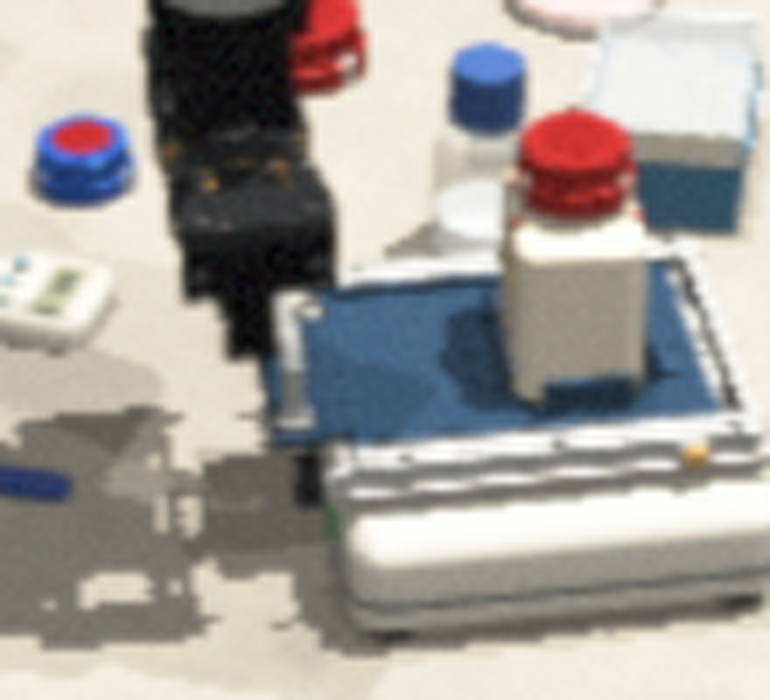

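Call:
apply_moves(offset=[[0.05,0.006,0],[0.1,0.012,0],[0.15,0.02,0],[0.2,0.026,0],[0.2,0.026,0]], yaw=[0,0,0,0,0], jaw=[0.37,0.37,0.37,0.37,0.37])

```text
t: 27.48
eef_pos: [534.1, -101.5, 100.3]
tcp_rot: [2.953, 1.55, -0.025]
ft_force: [-3.2, -0.8, -0.2]
opening: 0.316
```

Call:
apply_moves(offset=[[0.04,0.006,0],[0.08,0.012,0],[0.12,0.018,0],[0.12,0.018,0]], yaw=[0,0,0,0], jaw=[0.37,0.37,0.37,0.37])

```text
t: 27.98
eef_pos: [534.6, -101.3, 100.2]
tcp_rot: [2.962, 1.556, -0.016]
ft_force: [-17.1, -6.1, 9.7]
opening: 0.315
```

```bash
python3 look.py 24; python3 -c "
from h import *
s=cam('side');crop(s,280,240,110,100,7,'pics/S24.png')"
```

```text
28.075 [ 534.63 -101.3   100.22] [-17.38  -6.52   9.12] open 30.26 jaw -80.62 j [-0.311  0.521  1.884  0.007  0.722  1.091]
```

View pics/S24.png

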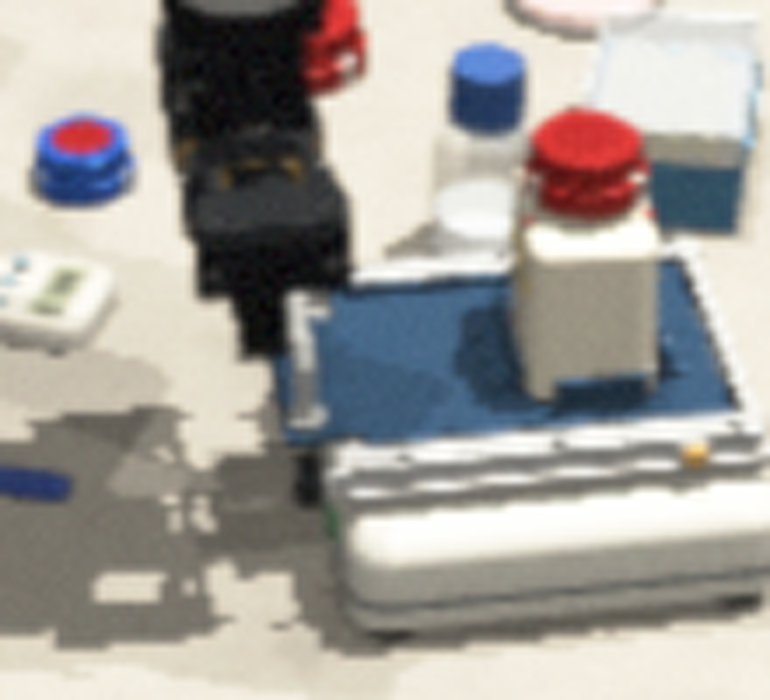

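Call:
apply_moves(offset=[[0.14,0.022,0],[0.18,0.028,0],[0.18,0.028,0]], yaw=[0,0,0], jaw=[0.37,0.37,0.37])

```text
t: 28.5
eef_pos: [534.8, -101.1, 100.2]
tcp_rot: [2.975, 1.565, -0.002]
ft_force: [-28.2, -9.9, 16.4]
opening: 0.314
```

Firmly against the stop: 28 N moved it only 0.2 mm. I'll back off, rise clear and look.

Call:
apply_moves(offset=[[-0.3,-0.05,0],[-0.8,-0.13,0],[-1.5,-0.3,0.3],[-2.2,-0.6,1.5],[-2.6,-1.5,3],[-3,-3.2,4.5],[-3.2,-5,5.5],[-3.4,-7,6],[-3.4,-9,6],[-3.4,-9.5,6],[-3.4,-9.5,6]], yaw=[0,0,0,0,0,0,0,0,0,0,0], jaw=[0.37,0.37,0.37,0.37,0.37,0.37,0.37,0.37,0.37,0.37,0.37])

```text
t: 29.88
eef_pos: [449.2, -338.6, 250.1]
tcp_rot: [3.07, 1.565, 0.092]
ft_force: [-0.0, 0.2, -0.2]
opening: 0.314
```

```bash
python3 look.py 25; python3 - <<'E'
from h import *
s=cam('side');crop(s,280,240,110,100,7,'pics/S25.png')
t=cam('top','pics/t25.png');t["frame"]=cv2.convertScaleAbs(t["frame"],alpha=1.5);crop(t,345,155,100,120,5,'pics/T25.png');crop(t,383,175,40,40,15,'pics/T25b.png')
E
```

```text
29.975 [ 449.55 -337.44  250.23] [ 0.31 -0.39  0.7 ] open 30.08 jaw -80.54 j [-0.763  0.364  1.671  0.005  1.102  0.64 ]
```

View pics/T25.png

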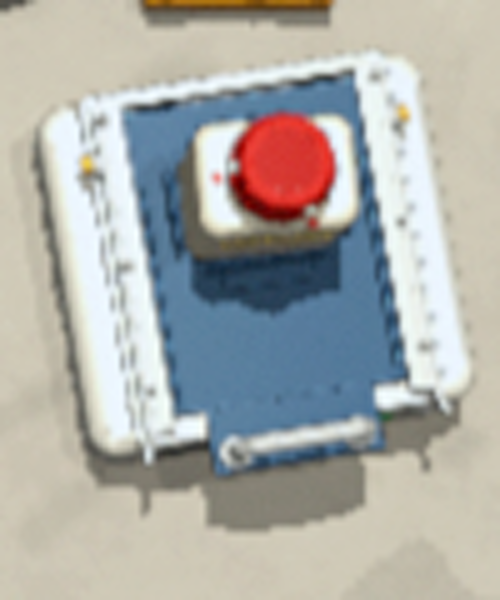

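View pics/T25b.png

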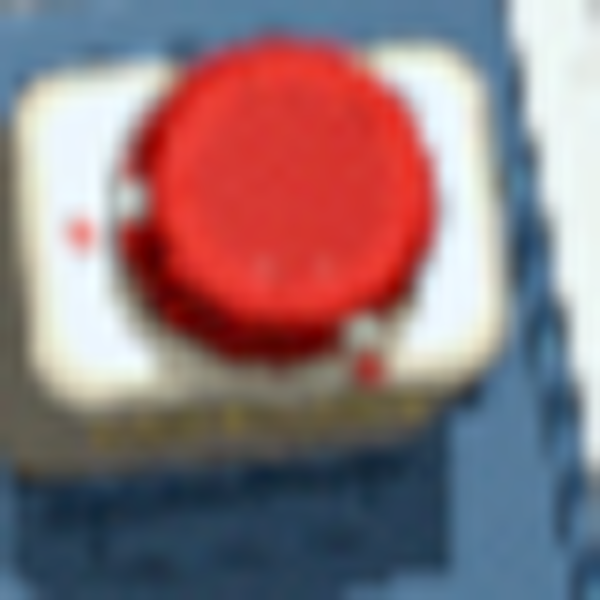

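View pics/S25.png

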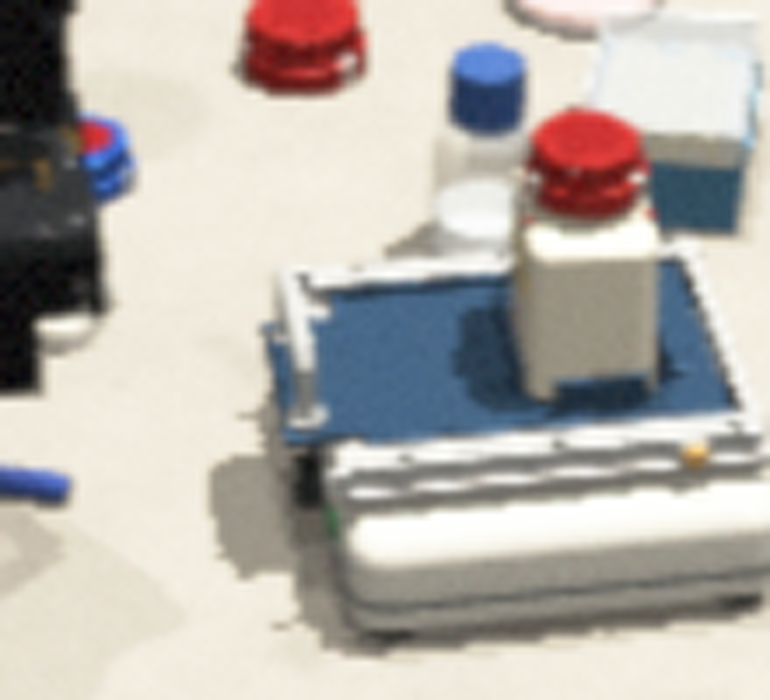

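```bash
python3 - <<'E'
from h import *
t=cam("top")
P=lambda x,y:((x+.5)/15+383-.5,(y+.5)/15+175-.5)
D=[onz(t,P(80,235),163),onz(t,P(370,367),163)];A=[onz(t,P(133,200),182),onz(t,P(362,332),182)]
for d,a in zip(D,A): print(d.round(1),a.round(1),np.linalg.norm((d-a)[:2]).round(2))
# common axis fit: dots 31.5, arrows 28, 120 deg apart
def fit(p,q):
    m=(p+q)[:2]/2;d=(q-p)[:2];L=np.linalg.norm(d);n=np.array([-d[1],d[0]])/L
    return m,L,n*L/2*np.tan(np.radians(30))
for p,q in((D[0],D[1]),(A[0],A[1])):
    m,L,n=fit(p,q);print("chord",L.round(1),"axis",(m+n).round(1),(m-n).round(1))
E
```

```text
[682.3 -49.8 163. ] [684.9 -56.6 182. ] 7.34
[ 659.3 -100.   163. ] [662.2 -95.7 182. ] 5.14
chord 55.2 axis [685.3 -81.5] [656.3 -68.2]
chord 45.2 axis [684.9 -82.7] [662.3 -69.6]
```

```bash
python3 - <<'E'
from h import *
t=cam("top");s=cam("side")
def up(c,x0,y0,n,g): return cv2.convertScaleAbs(cv2.resize(c["frame"][y0:y0+n,x0:x0+n,::-1],None,fx=24,fy=24,interpolation=cv2.INTER_CUBIC),alpha=g)
# average several frames to cut noise
def avg(n,k=4):
    cs=[env.read_camera(n)["frame"].astype(float) for _ in range(k)];return np.mean(cs,0)
t["frame"]=avg("top").astype(np.uint8);s["frame"]=avg("side").astype(np.uint8)
np.save("tav.npy",t["frame"]);np.save("sav.npy",s["frame"])
cv2.imwrite("pics/a1.png",up(t,386,178,24,1.4));cv2.imwrite("pics/a2.png",up(s,350,252,24,1.0))
print(env.state()["t"])
E
```

```text
30.625
```

View pics/a1.png

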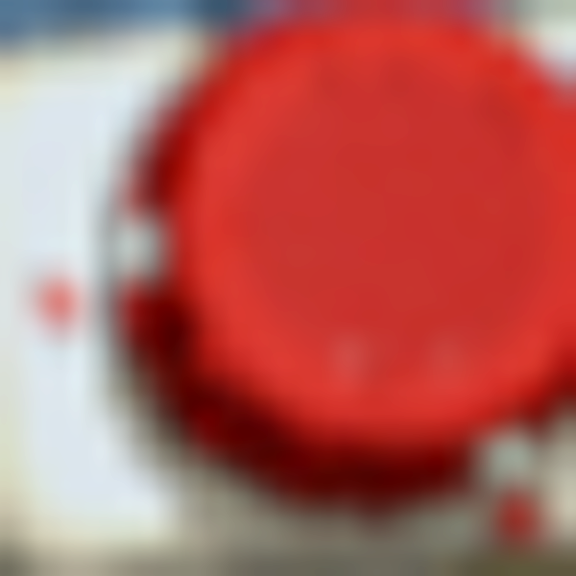

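View pics/a2.png

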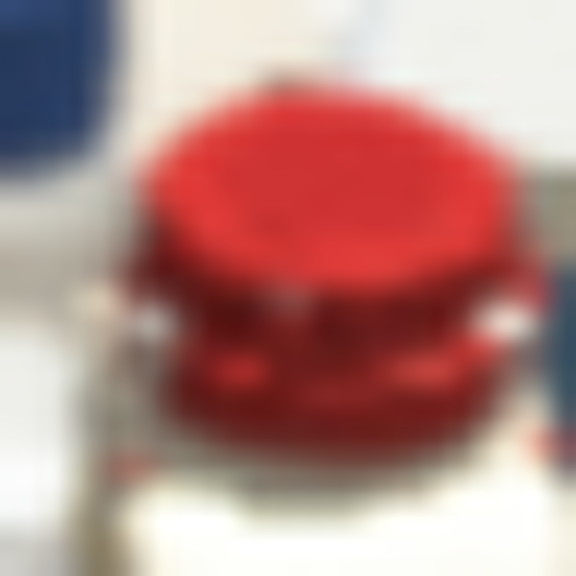

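```bash
python3 - <<'E'
from h import *
from scipy.optimize import least_squares
t=cam("top");s=cam("side")
P=lambda x,y,x0,y0:np.array([(x+.5)/24+x0-.5,(y+.5)/24+y0-.5])
AT=[P(143,247,386,178),P(508,458,386,178)];DT=[P(57,300,386,178),P(518,520,386,178)]
AS=[P(155,322,350,252),P(505,322,350,252)];DS=[P(130,465,350,252),P(553,443,350,252)]
def pts(x,y,a0,r,z): 
    a=a0+np.pi/2+np.arange(3)*2*np.pi/3; return np.c_[x+r*np.cos(a),y+r*np.sin(a),[z]*3]
def run(sig,rfree,useside=True):
    def f(v):
        x,y,j,c,cx,cy,bu,bv,dz,dr=v; j/=50;c/=50
        D=pts(x,y,j,31.5,163);A=pts(x+cx,y+cy,j+c,28+dr,182.5+dz); b=np.array([bu,bv])
        r=[proj(t,D[0])[0]-DT[0],proj(t,D[1])[0]-DT[1],proj(t,A[0])[0]-AT[0],proj(t,A[1])[0]-AT[1]]
        if useside: r+=[proj(s,D[1])[0]+b-DS[0],proj(s,D[2])[0]+b-DS[1],proj(s,A[1])[0]+b-AS[0],proj(s,A[2])[0]+b-AS[1]]
        return np.r_[np.ravel(r)/.25,cx/sig,cy/sig,(bu-.2)/2,(bv+2)/2,dz/1.,dr/rfree]
    r=least_squares(f,[684,-82,4,0,0,0,0,-2,0,0]);v=r.x
    x,y,j,c=v[0],v[1],v[2]/50,v[3]/50
    D=pts(x,y,j,31.5,163);A=pts(x+v[4],y+v[5],j+c,28,182)
    print(sig,rfree,useside,v.round(2),"jar yaw %.1f cap %.1f cost %.1f"%(np.degrees(j),np.degrees(c),r.cost),np.linalg.norm((D-A)[:,:2],axis=1).round(2))
run(.3,3);run(1.5,3);run(1.5,.1);run(.3,3,False);run(1.5,3,False)
E
```

```text
0.3 3 True [ 6.8503e+02 -8.2100e+01  3.7600e+00 -3.7100e+00 -7.0000e-02 -2.1000e-01
  7.0000e-01 -1.8900e+00  3.0000e-02 -1.8100e+00] jar yaw 4.3 cap -4.2 cost 3.9 [4.27 3.91 4.23]
1.5 3 True [ 6.8511e+02 -8.1680e+01  3.9800e+00 -4.1700e+00 -2.6000e-01 -1.0200e+00
  7.1000e-01 -1.8600e+00  2.2000e-01 -1.7800e+00] jar yaw 4.6 cap -4.8 cost 2.6 [5.01 3.25 4.78]
1.5 0.1 True [ 6.8526e+02 -8.1740e+01  4.0600e+00 -4.3400e+00  8.0000e-02 -1.2600e+00
  6.0000e-01 -1.9100e+00  6.1000e-01 -1.1000e-01] jar yaw 4.7 cap -5.0 cost 12.4 [5.43 3.25 4.63]
0.3 3 False [ 6.8491e+02 -8.2110e+01  3.4000e+00 -3.1800e+00 -1.0000e-02 -1.6000e-01
  2.0000e-01 -2.0000e+00  2.3000e-01 -2.0400e+00] jar yaw 3.9 cap -3.6 cost 1.6 [4.11 3.83 4.  ]
1.5 3 False [ 6.8497e+02 -8.1730e+01  3.6900e+00 -3.8200e+00 -7.0000e-02 -9.6000e-01
  2.0000e-01 -2.0000e+00  5.0000e-02 -1.9600e+00] jar yaw 4.2 cap -4.4 cost 0.8 [4.95 3.3  4.43]
```

```bash
python3 - <<'E'
from h import *
a=cv2.imread("pics/top0.png").astype(int);b=cam("top")["frame"][:,:,::-1].astype(int)
for n,(x,y) in dict(bottle=(322,212),timer=(343,293),marker=(395,308),tape=(498,292)).items():
    A=a[y-25:y+25,x-25:x+25].astype(np.float32).mean(2);B=b[y-25:y+25,x-25:x+25].astype(np.float32).mean(2)
    print(n,cv2.phaseCorrelate(A,B))
print(env.state()["t"]);print(env.job_done())
E
```

```text
bottle ((0.07746322652161197, -0.23474722183681251), 1.0225281360626222)
timer ((-0.03933785952397173, 0.02431339384030551), 0.9829701206207275)
marker ((0.49290619165139304, -0.45435405010595176), 0.264040175819397)
tape ((-1.5452772255639253, 2.292499578279127), 0.14920182571411134)
30.775
the job is handed in; nothing more can be done
None
```

I set the jar in the nest, locked its cap and pushed the tray home. I handed the job in at 30.8 s; no verdict was given.

1. **Jar:** I gripped it across its 84 mm sides (the opening read 84 mm) and lowered it into the nest. The wrist force went to zero exactly at floor height.
2. **Cap:** I gripped its 50 mm ribbed part, pressed it about 8.5 mm at 12–14 N and turned it clockwise. The gripper had turned 65–69° by the time the torque rose against a stop. I then let the cap up, and it held against about 12 N of upward pull, so it is locked.
3. **Tray:** I pushed the handle slowly until 28 N moved it only 0.2 mm. The tray's rear edge is at the stop in both pictures. I then withdrew the gripper, which now touches nothing.

**Last checks:**
- **Cap arrows:** This is the tightest margin. The arrows sit about 4–5° past the dots, 3.3 to 5.4 mm from them depending on how I fit the views, against a 6 mm limit. One rough direct reading from the top picture gave 7.3 mm, but it disagreed with the cap's known geometry.
- **Cap height:** The fitted height fits the locked position, but the views determine it only weakly.
- **Side camera:** It was off by about 2 pixels vertically, so I relied on the top camera.
- **Bystanders:** The image comparison showed the bottle and timer unmoved. It was not reliable for the marker and tape (low match scores), but I never went near the bench surface by either one.

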